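# Set the row straightedge and index the well plate to its third stop

### The arm

A 6-joint arm with a two-finger parallel gripper is mounted at the origin on the work surface. World frame = base frame: x ahead of the robot, y to its left, z up, the work surface at z = 0. Lengths are in m, angles in rad, forces in N, time in s.
With the tool pointing down it reaches from about 0.3 to 1 m from the base axis. Payload 5.1 kg.
Tool frame: the origin (TCP) lies on the centre line of the jaws, within the pads' length; the fingertips stand env.finger_overhang ahead of it and the grasp point (between the pads) lies 5 mm behind it (env.finger_overhang is the distance from the TCP to the fingertips, in m); z points along the fingers, y is the direction in which the jaws open and shut (so a half turn about z gives the same grasp; the last joint's range is limited). The gripper opens to 95 mm and grips with 3 to 60 N. Pads are 20 mm wide; open, the fingers measure 119 mm over their backs; the gripper's body (75 mm by 180 mm) begins 59 mm behind the grasp point.
Start: joints at [1.045, 0.124, 1.65, -0, 1.367, -0.083], TCP at [0.279, 0.587, 0.195] pointing down, gripper open.
Joint ranges: [-2.61, 2.61], [-1.02, 2.33], [0.03, 2.71], [-1.35, 4.49], [0.32, 2.68], [-2.91, 2.91]. Speed limits (rad/s): [2.57, 2.57, 3.14, 3.14, 3.14, 3.14].

### API

Orientations are given as a rotation vector (axis times angle).
In Python, from plant import env gives the robot as it stands.
- The arm moves only by the tool send_rows, never from a script. Its argument "rows" is text: rows parted by semicolons, each of 7 numbers parted by spaces: the shift along the tool's x, y, z in cm, then the turn, a rotation vector about the tool's x, y, z in rad, then the opening, from 0 (shut) to 1 (fully open). In form: tx ty tz rx ry rz claw; .... A call has 1 to 8 rows; each row is the pose to reach, as a shift and turn from the pose commanded when the call began, along the tool's axes at that moment; what a row does not reach only later rows make up. A row lasts 1/12 s, in which the tool goes at most 41.7 mm and 7.16 degrees, less where a joint would pass 70% of its speed; a pose out of reach is approached as far as the arm can. A call with a gripper value outside its range is refused whole. The fingers move at their own pace and stop on an object; "newtons" is the grip in N (left out, the last holds). Time passes only in rows, so rows that repeat a pose let the fingers close. It gives the time, the measured TCP pose, the force and the opening at its end, in the units of the state.
- env.get_state(): the state, without advancing time (a new reading comes with each control period).
- env.camera(name): name is "side" or "top" or "wrist"; returns a dict with "color" (384x512x3 uint8, red, green, blue), "camera_matrix" (3x3 intrinsics, pixels), "R" (3x3) and "t" (3): a world point X has camera coordinates R X + t. Camera axes: x right, y down, z forward; pixel columns grow to the right and rows downward; lengths in m; the calibration is good to about 2 mm. A picture is of the moment at which its call begins. There is no depth.
- env.sign_off(): hands the job in, once; it reports no verdict.
The state is a dict: "time": time; "qpos": joint angles; "qvel": joint speeds; "joint_torque": joint torques, N m; "tool_pos": TCP position; "ee_rot": TCP orientation; "contact_force": force on the tool from outside, world axes, zero at the start; "ft_torque": the same for the moment, N m; "gripper_width": finger opening in m.
Only numpy, scipy, OpenCV 4.12 (cv2) and the standard library are available. Lean on these libraries where they do the work, as an engineer would, in place of code of your own. Each camera call takes 0.05 s, during which the arm holds its last target.

### The job

Pick up the steel straightedge by its red rib and lay it flat across the two blue pedestals of the plate jig, roughly centred and flush against both fence lips, and let go of it. Then grip the black dial and turn it clockwise (seen from above), feeling three clicks from its home stop, to the third stop and not on past it, so that the third row of wells comes up along the straightedge. Finish while still holding the dial firmly at that third stop, with the straightedge still flush, and leave the bottle, tube rack and tip box alone.

Things in the scene. Friction and masses are not known exactly. Their poses are not given: they have to be found in the camera images.
- straightedge: Loose steel straightedge, 26 (x) x 190 (y) x 6 (z) mm, 0.2 kg, long along its own y; red grip rib along the middle of its top, 12 mm wide (x), 60 mm long (y), from 6 to 30 mm above the underside. Both long edges alike: it may lie either way round. Origin: centre of the underside. Starts flat on the bench left of the jig, pointing roughly away from the robot.
- jig: Fixed plate jig. Origin at bench level; x away from the robot (turned by the jig's yaw), y left, z up. Aluminium deck 10 mm thick, x -100 to 80, y -215 to 110 mm. Round grey dial housing 74 mm across, top 40 mm high, at x -20, y -165 mm. In the middle a carriage with a white well plate (top 30 mm high) slides to +x 9 mm per dial click, passing under the straightedge untouched.
- jig_seat (a point): Where the straightedge's origin belongs: jig x -13, y 0, z 36 mm; axes as the jig's, long side along y. Two blue pedestals at jig y +83 and -83 mm, 22 mm wide, flat tops 36 mm high from jig x -34 to 0 mm. At x = 0 each carries a fence lip, 12 mm thick, top 48 mm high, its upright face looking to -x: the straightedge's far long edge goes against both faces.
- dial_grip (a point): On the dial's upright axis, 70 mm above the bench, at grip height. Black dial: skirt 48 mm across, on it a bar grip 44 mm long, 14 mm thick, from 47 to 83 mm above the bench. The point's x runs along the bar and turns with it; the -x end has the white pointer. At home the bar lies along jig x, pointer to the robot at the long red mark; short white marks show the other stops.
- dial (a joint): Dial angle in rad, about 0 at the home stop, growing clockwise seen from above (negative turn about z). Spring detent, a stop every 24 degrees: 0, 0.419, 0.838, 1.257 (third), 1.676, 2.094. About 0.1 to 0.2 N m to leave a stop; past halfway it snaps into the next. End limits -0.06 and 2.154.
- bottle: Bystander: white reagent bottle with red cap, 60 mm across, 120 mm high, loose, beyond the jig. Origin at the centre of its underside.
- tube_rack: Bystander: blue tube rack block, 90 x 140 x 45 mm, loose, beyond the jig. Origin at the centre of its underside.
- tip_box: Bystander: teal tip box with pale lid, 85 x 120 x 75 mm, loose, beyond the jig. Origin at the centre of its underside.
Mind the look-alikes: they are no part of the job. Of the things that look like the straightedge, the smallest one is meant.

How it is judged:
On the way, in this order (a step that is already met when the one before it is completed fails the run):
1. the straightedge lies across both pedestals, flush against both fence lips, let go, with the dial still at its home stop (x of straightedge in the frame of jig between -0.0155 and -0.011 m and y of straightedge in the frame of jig between -0.015 and 0.015 m and z of straightedge in the frame of jig between 0.034 and 0.038 m and angle between the y axis of straightedge and the y axis of jig, either way round below 0.02 rad and angle between straightedge's own z axis and vertical below 0.05 rad and contact force between the fingers and straightedge below 0.1 N and linear speed of straightedge below 0.01 m/s and value of joint dial below 0.2 rad), for 0.2 s.
2. the dial stands at its third stop, held by the fingers (x of straightedge in the frame of jig between -0.0155 and -0.011 m and y of straightedge in the frame of jig between -0.015 and 0.015 m and z of straightedge in the frame of jig between 0.034 and 0.038 m and angle between the y axis of straightedge and the y axis of jig, either way round below 0.02 rad and angle between straightedge's own z axis and vertical below 0.05 rad and value of joint dial between 1.15664 and 1.35664 rad and contact force between the fingers and dial above 2 N and velocity of joint dial between -0.1 and 0.1 rad/s), for 0.3 s.
At the end, for the whole second after the job is handed in: Straightedge flat on both pedestals (2 mm), far edge on the fence line (gap under 2.5 mm, parallel within 0.02 rad), centred within 15 mm, not touched by the fingers, at rest; dial at rest at its third stop (1.257 rad within 0.1), fingers bearing on it with over 2 N (all of step 2 and contact force between the fingers and straightedge below 0.1 N and linear speed of straightedge below 0.01 m/s); the arm keeps its last pose, push and grip.
It fails at once if the dial is run past the third stop (value of joint dial above 1.55664 rad).
It fails at once if the dial is turned off its home stop before the straightedge is in place (value of joint dial above 0.3 rad and not (x of straightedge in the frame of jig between -0.03 and 0 m and z of straightedge in the frame of jig between 0.03 and 0.042 m)).
It fails at once if the bottle is disturbed (distance of bottle from where it was at the start of the episode above 0.02 m or angle between bottle's own z axis and vertical above 0.3 rad).
It fails at once if the tube rack is disturbed (distance of tube_rack from where it was at the start of the episode above 0.02 m or angle between tube_rack's own z axis and vertical above 0.3 rad).
It fails at once if the tip box is disturbed (distance of tip_box from where it was at the start of the episode above 0.02 m or angle between tip_box's own z axis and vertical above 0.3 rad).
It also fails if it takes over 54 s, if anything falls off the work surface, if the arm or the gripper's body presses on something with over 40 N, if the wrist force passes 120 N, or if a joint passes its speed limit or range.

## Working session

There is one attempt and no reset: what is moved stays moved. The work goes in short steps, Python scripts to look and compute and a tool call to move; the robot and the scene stay as the last step left them, time stands still between calls to the robot, and variables do not carry over. Pictures are saved under pics/ and viewed, and the job is handed in when it is done.

Besides the shell and the picture viewer there is one more tool, called after ">>>" as a command line: name --argument value ..., lists and objects as JSON in quotes. send_rows: Moves the arm, as the interface text tells. Its arguments: {"type":"object","properties":{"rows":{"type":"string"},"newtons":{"type":"number"}},"required":["rows"]}

```bash
mkdir -p pics; ls; python3 - <<'E'
from plant import env
import cv2
print(env.get_state(), env.finger_overhang)
for n in ("side","top","wrist"):
    c=env.camera(n); cv2.imwrite(f"pics/{n}0.png",cv2.cvtColor(c["color"],cv2.COLOR_RGB2BGR))
    print(n,c["camera_matrix"].tolist(),c["R"].round(4).tolist(),c["t"].round(4).tolist())
E
```

```text
pics
{'time': 0.0, 'qpos': array([ 1.04539444e+00,  1.24490640e-01,  1.65164945e+00,  5.13239162e-06,
        1.36750460e+00, -8.26077821e-02]), 'qvel': array([-0.00023619, -0.00149565,  0.0017704 ,  0.00143525,  0.00025296,
       -0.00042329]), 'joint_torque': array([-5.94431913e-05, -4.17595911e+01, -3.59935963e+01,  7.73000764e-02,
        4.87855473e-02, -1.79502549e-04]), 'tool_pos': array([0.27819249, 0.58671287, 0.19411097]), 'ee_rot': array([-0.68973642, -3.06430569,  0.00307256]), 'contact_force': array([ 0.01455668, -0.27147865,  0.19311647]), 'ft_torque': array([-0.0284378 ,  0.01491568,  0.01453903]), 'gripper_width': 0.09511122492898083} 0.014
side [[480.01434589245736, 0.0, 256.67664052576174], [0.0, 480.01434589245736, 189.85783689062754], [0.0, 0.0, 1.0]] [[0.906, -0.423, -0.0155], [-0.2697, -0.5484, -0.7915], [0.3263, 0.7213, -0.6109]] [-0.3918, 0.2933, 1.0994]
top [[377.4540269154982, 0.0, 259.42431794315246], [0.0, 377.4540269154982, 197.28745016746598], [0.0, 0.0, 1.0]] [[0.079, -0.9969, -0.0022], [-0.9724, -0.0765, -0.2203], [0.2195, 0.0195, -0.9754]] [0.1396, 0.5293, 0.8556]
wrist [[308.7976732773729, 0.0, 256.5525224339765], [0.0, 308.7976732773729, 187.94928141116688], [0.0, 0.0, 1.0]] [[0.4276, 0.904, -0.0017], [0.8784, -0.4151, 0.2368], [0.2133, -0.1027, -0.9716]] [-0.649, -0.0272, 0.3901]
```

View pics/top0.png

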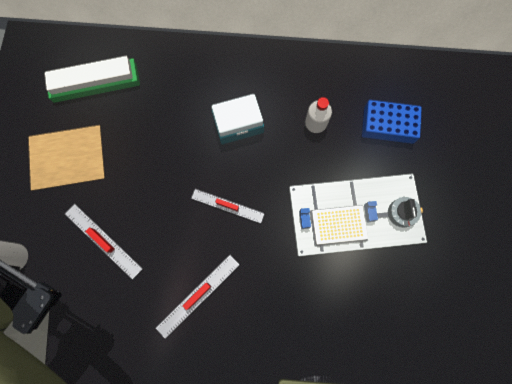

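View pics/side0.png

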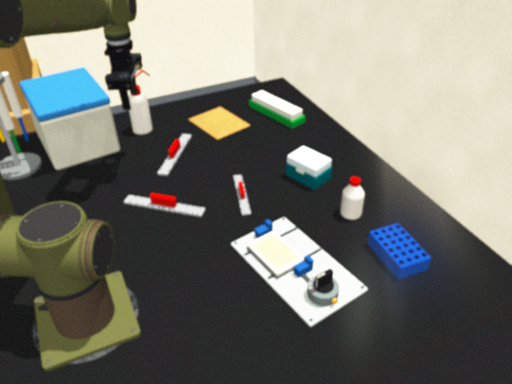

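View pics/wrist0.png

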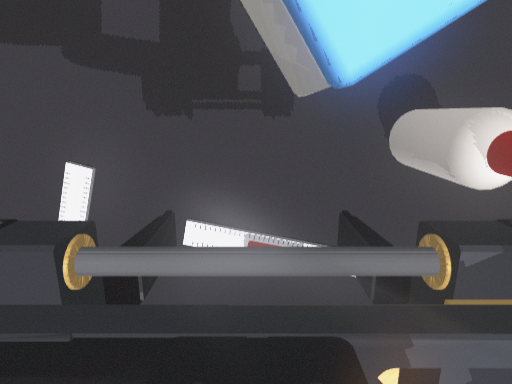

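Candidates for the straightedge are the ruler-like bars at top-image (228,206), (103,241) and (197,296). The first looks smallest. I'll check lengths and crops.

```bash
cat > h.py <<'E'
import numpy as np, cv2
from plant import env
def save(c,n,box=None,s=1):
    im=cv2.cvtColor(c["color"],cv2.COLOR_RGB2BGR)
    if box: x0,y0,x1,y1=box; im=im[y0:y1,x0:x1]
    im=cv2.resize(im,None,fx=s,fy=s,interpolation=cv2.INTER_CUBIC); cv2.imwrite("pics/"+n+".png",im)
def unproj(c,uv,z):
    uv=np.atleast_2d(np.array(uv,float)); K,R,t=c["camera_matrix"],c["R"],c["t"]
    d=np.c_[(uv-K[:2,2])/K[0,0],np.ones(len(uv))]@R; o=-R.T@t
    return o+d*((z-o[2])/d[:,2])[:,None]
def proj(c,X):
    X=np.atleast_2d(X); p=X@c["R"].T+c["t"]; q=p@c["camera_matrix"].T
    return q[:,:2]/q[:,2:]
E
python3 - <<'E'
from h import *
c=env.camera("top")
for a,b in [((193,195),(263,217)),((70,209),(137,273)),((160,333),(235,260))]:
    P=unproj(c,[a,b],0.006); print(P.round(3).tolist(),np.linalg.norm(P[0]-P[1]))
save(c,"c1",(180,180,280,230),8)
save(c,"c2",(282,165,437,265),5)
s=env.camera("side")
save(s,"c3",(225,205,375,325),5)
save(s,"c4",(220,160,270,220),8)
E
```

```text
[[0.521, 0.353, 0.006], [0.478, 0.169, 0.006]] 0.18890401878236568
[[0.46, 0.662, 0.006], [0.315, 0.467, 0.006]] 0.24298917659625227
[[0.18, 0.391, 0.006], [0.365, 0.23, 0.006]] 0.24554774414525904
```

View pics/c1.png

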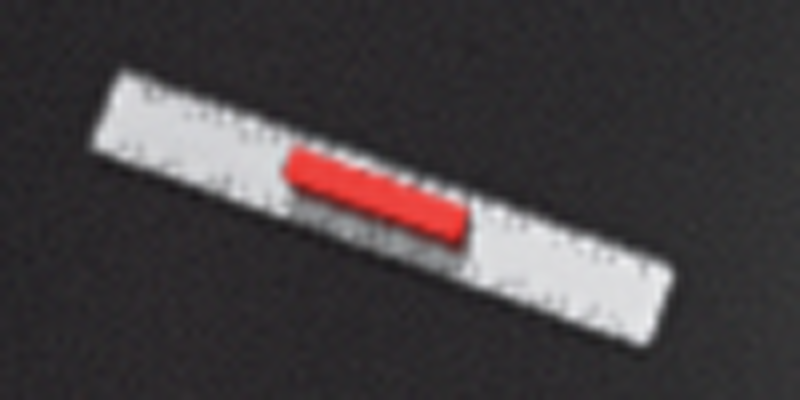

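View pics/c2.png

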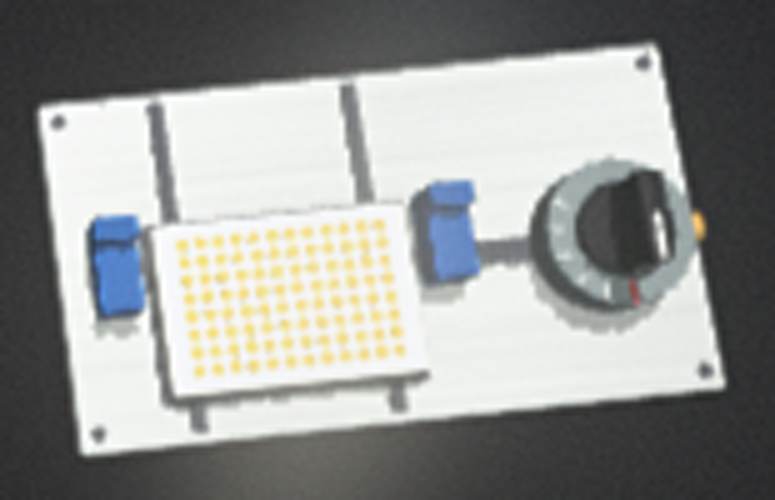

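View pics/c3.png

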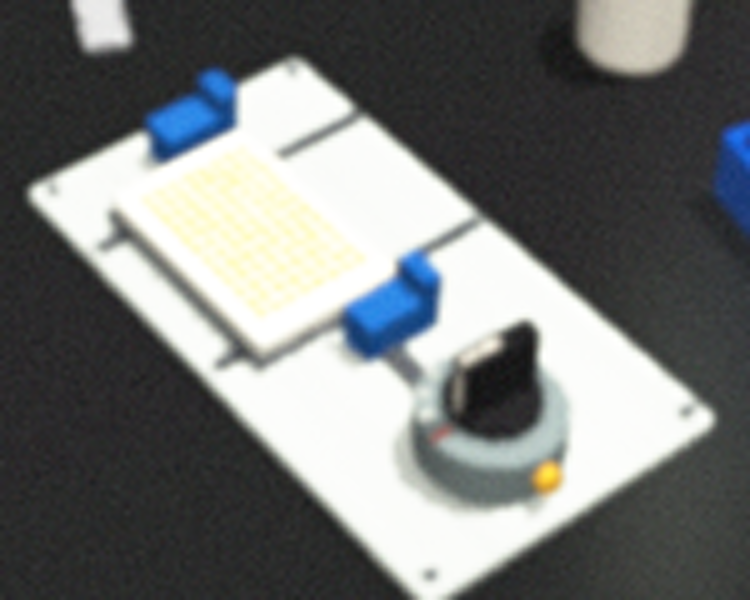

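Crop c1 shows the short bar with its red rib (rib centre at crop 378,195, so top-image 227,204). Its length of 189 mm matches the description, and the other two measure about 245 mm, so I choose this one. c2 and c3 show the jig deck corners, two blue pedestals and the dial with its pointer at the red mark. Next I fit poses.

```bash
cat >> h.py <<'E'
from scipy.optimize import least_squares
def world(p,L):
    c,s=np.cos(p[2]),np.sin(p[2]); L=np.array(L,float)
    return np.c_[p[0]+c*L[:,0]-s*L[:,1],p[1]+s*L[:,0]+c*L[:,1],L[:,2]]
def fit(obs,x0):
    # obs: list (cam, local pts, px)
    f=lambda p: np.concatenate([(proj(c,world(p,L))-np.array(px)).ravel() for c,L,px in obs])
    r=least_squares(f,x0,loss='soft_l1'); return r.x,r.fun
def q(pts,ox,oy,s): return (np.array(pts,float)+.5)/s-.5+np.array([ox,oy])
E
python3 - <<'E'
from h import *
c=env.camera("top"); s=env.camera("side")
save(s,"c5",(225,260,375,330),5)
D=[(.08,.11,.01),(.08,-.215,.01),(-.1,-.215,.01),(-.1,.11,.01)]
ct=q([(38,105),(655,43),(725,385),(82,455)],282,165,5)
Ds=[D[0],D[1],D[3]]; cs=q([(297,57),(714,415),(30,190)],225,205,5)
for o in ([(c,D,ct)],[(s,Ds,cs)],[(c,D,ct),(s,Ds,cs)]):
    p,r=fit(o,[.4,-.1,0]); print(p.round(4),r.round(2))
# straightedge
B=[(.013,.095,.006),(.013,-.095,.006),(-.013,-.095,.006),(-.013,.095,.006)]
bt=q([(122,68),(675,265),(648,345),(92,150)],180,180,8)
rt=[(.006,.03,.03),(.006,-.03,.03)]; rp=q([(300,148),(468,205)],180,180,8)
p,r=fit([(c,B,bt)],[.5,.26,-.2]);print(p.round(4),r.round(2))
p,r=fit([(c,B,bt),(c,rt,rp)],[.5,.26,.2]);print(p.round(4),r.round(2))
E
```

```text
[ 0.506  -0.0135  0.1845] [-0.56 -0.04  0.47 -0.49  0.54  0.24 -0.45  0.14]
[ 0.5083 -0.0156  0.1799] [-0.13 -0.04  0.38  0.2  -0.29 -0.34]
[ 0.5071 -0.0145  0.182 ] [-0.1  -0.51  0.96 -0.65  0.87  0.08 -0.15 -0.35 -0.81 -0.14 -0.26 -0.08
 -0.93 -0.38]
[ 0.5012  0.262  -0.2649] [-0.08  0.48  0.12  0.25  0.06 -0.22 -0.1  -0.52]
[ 0.5008  0.2619 -0.2641] [-0.06  0.64  0.17  0.36  0.11 -0.11 -0.08 -0.35 -0.86 -0.66  0.6   0.11]
```

View pics/c4.png

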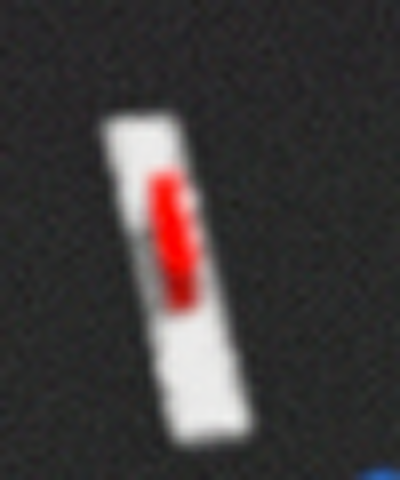

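```bash
cat >> h.py <<'E'
from scipy.spatial.transform import Rotation as Rn
def plan(pos,yaw,st=None):
    st=st or env.get_state(); R0=Rn.from_rotvec(st["ee_rot"])
    y=np.array([np.cos(yaw),np.sin(yaw),0]); z=np.array([0,0,-1.]); x=np.cross(y,z)
    T=Rn.from_matrix(np.c_[x,y,z]); d=R0.inv().apply(np.array(pos)-st["tool_pos"])*100
    r=(R0.inv()*T).as_rotvec()
    print("t=%.2f"%st["time"],"tcp",st["tool_pos"].round(4),"F",st["contact_force"].round(1),"w %.4f"%st["gripper_width"],"ROW", d.round(2), r.round(3), "q",st["qpos"].round(2))
E
python3 - <<'E'
from h import *
plan([.501,.262,.12],-.264)
E
```

```text
t=0.35 tcp [0.2785 0.5872 0.1951] F [-0.7  0.1  0.4] w 0.0950 ROW [-34.04 -19.84   7.52] [-0.     0.     1.392] q [ 1.05  0.12  1.65 -0.    1.37 -0.08]
```

>>> send_rows --rows "-34 -19.8 7.5 0 0 1.392 0.6;-34 -19.8 7.5 0 0 1.392 0.6;-34 -19.8 7.5 0 0 1.392 0.6;-34 -19.8 7.5 0 0 1.392 0.6;-34 -19.8 7.5 0 0 1.392 0.6;-34 -19.8 7.5 0 0 1.392 0.6;-34 -19.8 7.5 0 0 1.392 0.6;-34 -19.8 7.5 0 0 1.392 0.6" --newtons 30

```text
time: 1.02
tool_pos: [0.4644, 0.3154, 0.1329]
ee_rot: [2.082, 2.353, 0.001]
contact_force: [0.3, 0.8, 0.4]
gripper_width: 0.0572
```

```bash
python3 - <<'E'
from h import *
plan([.501,.262,.12],-.264)
E
```

```text
t=1.02 tcp [0.4644 0.3154 0.1329] F [0.3 0.8 0.4] w 0.0572 ROW [-5.75  2.98  1.29] [ 0.001 -0.     0.386] q [ 0.5  -0.02  1.91  0.    1.25  0.38]
```

>>> send_rows --rows "-5 2.7 1.2 0 0 0.37 0.6;-5 2.7 1.2 0 0 0.37 0.6;-5 2.7 1.2 0 0 0.37 0.6;-5 2.7 1.2 0 0 0.37 0.6;-5 2.7 1.2 0 0 0.37 0.6"

```text
time: 1.43
tool_pos: [0.4968, 0.2709, 0.121]
ee_rot: [-2.471, -1.94, -0.0]
contact_force: [0.2, 0.7, 0.5]
gripper_width: 0.0575
```

```bash
python3 - <<'E'
from h import *
plan([.501,.262,.12],-.264)
w=env.camera("wrist"); save(w,"w1",None,1.5)
B=[(.013,.095,.006),(.013,-.095,.006),(-.013,-.095,.006),(-.013,.095,.006)]
print(proj(w,world([.501,.262,-.264],B)).round(1)*1.5)
E
```

```text
t=1.43 tcp [0.4968 0.2709 0.121 ] F [0.2 0.7 0.5] w 0.0575 ROW [-0.76  0.62  0.1 ] [-0.    -0.     0.025] q [ 0.4  -0.    1.91  0.    1.23  0.64]
[[419.55 134.85]
 [408.3  408.6 ]
 [372.45 407.7 ]
 [378.3  133.8 ]]
```

View pics/w1.png

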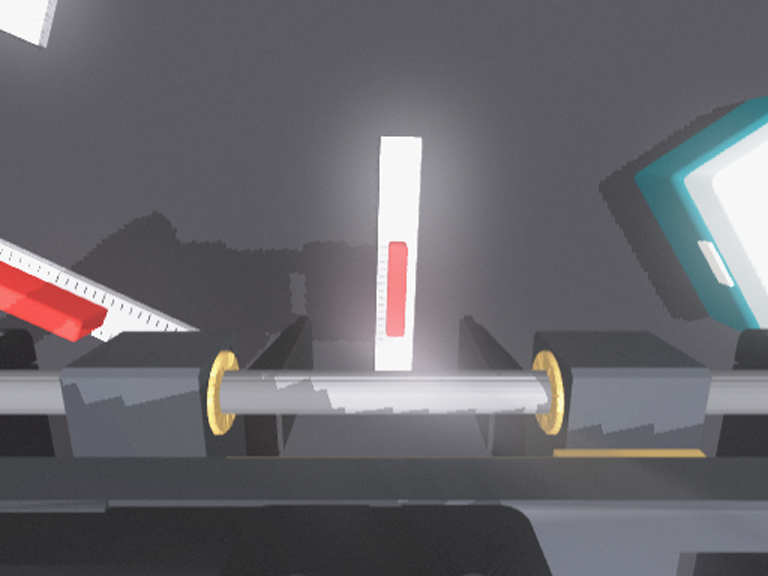

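Wrist view: bar upright with its far corners at (380,136) and (421,137), within about 1.5 px of the prediction. The rib is centred between the fingers. Now descend.

>>> send_rows --rows "-0.7 0.6 2 0 0 0.025 0.6;-0.7 0.6 4.5 0 0 0.025 0.6;-0.7 0.6 6.5 0 0 0.025 0.6;-0.7 0.6 6.5 0 0 0.025 0.6;-0.7 0.6 6.5 0 0 0.025 0.6"

```text
time: 1.9
tool_pos: [0.4996, 0.2632, 0.0551]
ee_rot: [-2.494, -1.909, 0.004]
contact_force: [0.6, -0.4, -0.2]
gripper_width: 0.057
```

```bash
python3 - <<'E'
from h import *
plan([.501,.262,.0235],-.264)
E
```

```text
t=1.90 tcp [0.4996 0.2632 0.0551] F [ 0.6 -0.4 -0.2] w 0.0570 ROW [-0.07  0.17  3.16] [-0.002  0.001 -0.   ] q [0.39 0.07 1.96 0.   1.12 0.65]
```

>>> send_rows --rows "0 0.1 1.6 0 0 0 0.6;0 0.1 3.15 0 0 0 0.6;0 0.1 3.15 0 0 0 0.6;0 0.1 3.15 0 0 0 0.6"

```text
time: 2.23
tool_pos: [0.5021, 0.2631, 0.0255]
ee_rot: [2.496, 1.908, 0.001]
contact_force: [0.3, 0.0, 0.6]
gripper_width: 0.0569
```

```bash
python3 - <<'E'
from h import *
plan([.501,.262,.0235],-.264)
s=env.camera("side"); save(s,"s1",(190,130,300,220),7)
E
```

```text
t=2.23 tcp [0.5021 0.2631 0.0255] F [0.3 0.  0.6] w 0.0569 ROW [-0.13 -0.08  0.2 ] [ 0.001 -0.    -0.002] q [0.39 0.11 1.97 0.   1.06 0.65]
```

View pics/s1.png

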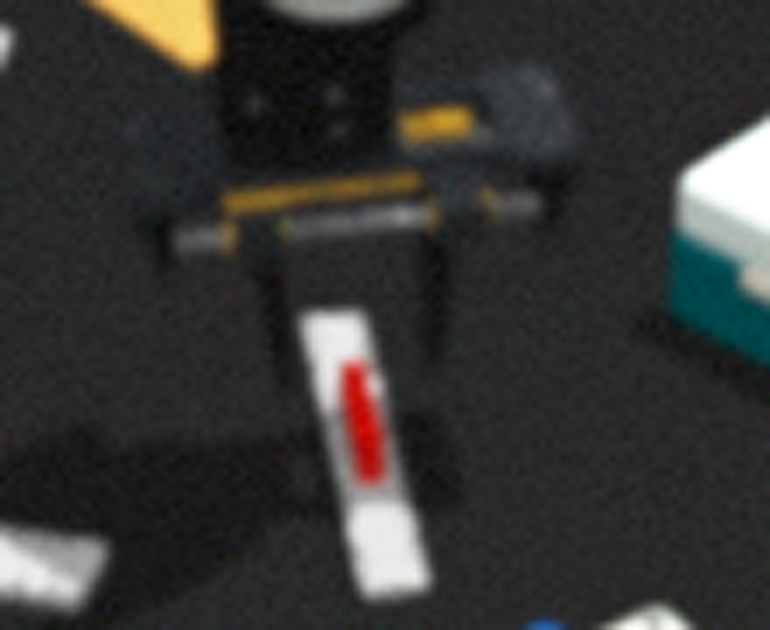

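```bash
python3 - <<'E'
from h import *
s=env.camera("side"); st=env.get_state()
R=Rn.from_rotvec(st["ee_rot"]).as_matrix(); p=st["tool_pos"]
for yy in (-.0285,.0285):
  for z in (-.005,.014): print(yy,z,((proj(s,p+R@np.array([0,yy,z]))[0]-[190,130])*7).round())
print(((proj(s,world([.501,.262,-.264],[(0,.03,.03),(0,-.03,.03),(0,.095,.006),(0,-.095,.006)]))-[190,130])*7).round())
im=cv2.cvtColor(s["color"],cv2.COLOR_RGB2BGR)[130:220,190:300]
im=np.clip(im.astype(float)*3,0,255).astype(np.uint8)
cv2.imwrite("pics/s2.png",cv2.resize(im,None,fx=7,fy=7,interpolation=cv2.INTER_CUBIC))
E
```

```text
-0.0285 -0.005 [288. 399.]
-0.0285 0.014 [290. 434.]
0.0285 -0.005 [420. 384.]
0.0285 0.014 [421. 419.]
[[341. 356.]
 [362. 440.]
 [323. 315.]
 [387. 582.]]
```

View pics/s2.png

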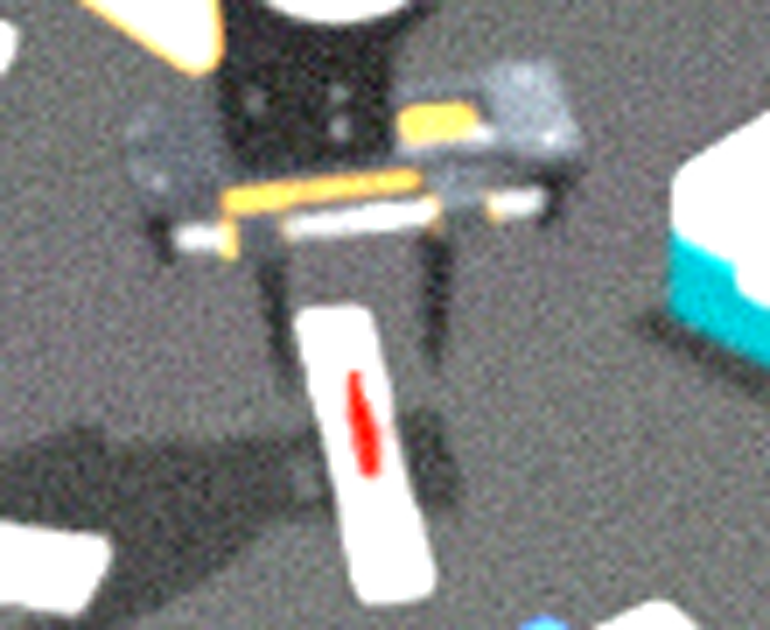

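```bash
python3 - <<'E'
from h import *
c=env.camera("top"); st=env.get_state()
R=Rn.from_rotvec(st["ee_rot"]).as_matrix(); p=st["tool_pos"]
for yy in (-.0285,.0285):
  for z in (-.005,.014): print(yy,z,((proj(c,p+R@np.array([0,yy,z]))[0]-[180,160])*8).round())
im=cv2.cvtColor(c["color"],cv2.COLOR_RGB2BGR)[160:235,180:280]
im=np.clip(im.astype(float)*2,0,255).astype(np.uint8)
cv2.imwrite("pics/t2.png",cv2.resize(im,None,fx=8,fy=8,interpolation=cv2.INTER_CUBIC))
w=env.camera("wrist"); save(w,"w2",None,1.5)
E
```

```text
-0.0285 -0.005 [336. 425.]
-0.0285 0.014 [341. 435.]
0.0285 -0.005 [401. 256.]
0.0285 0.014 [405. 270.]
```

View pics/t2.png

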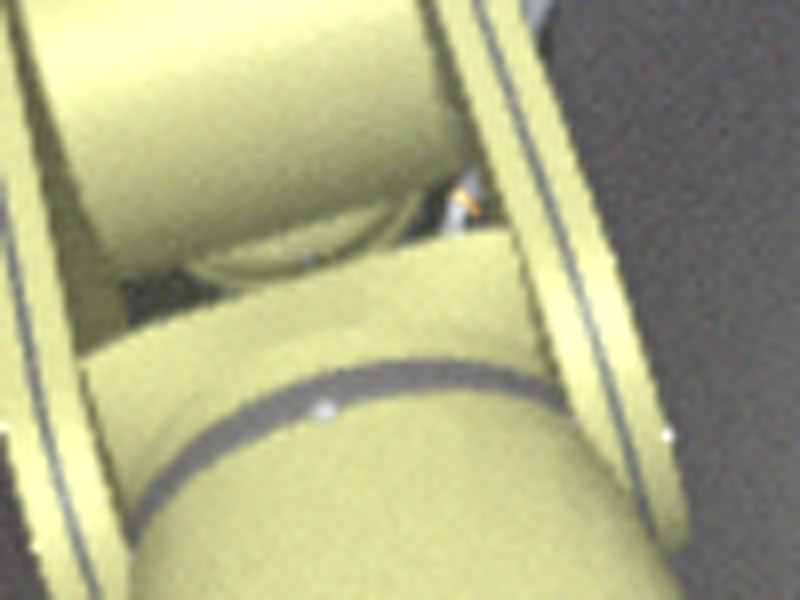

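View pics/w2.png

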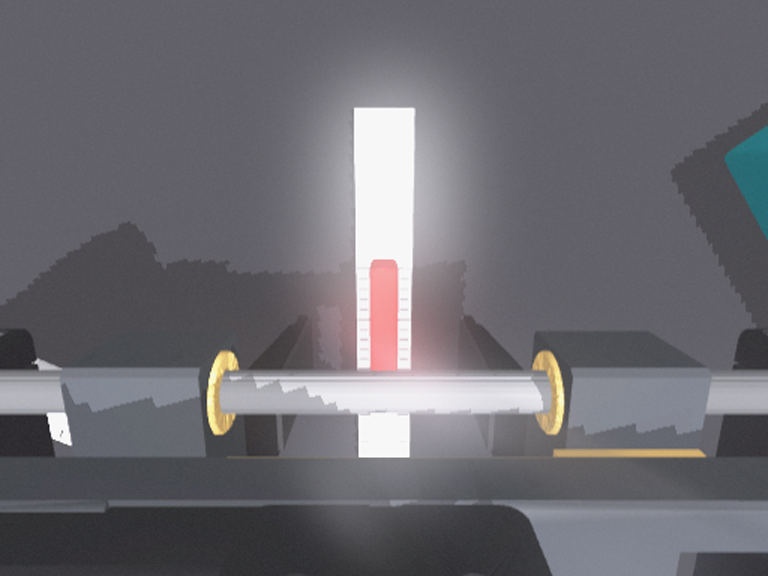

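```bash
python3 - <<'E'
from h import *
w=env.camera("wrist"); st=env.get_state()
R=Rn.from_rotvec(st["ee_rot"]).as_matrix(); p=st["tool_pos"]
for x in (-.01,.01):
  for yy in (-.0285,.0285):
    for z in (-.02,.014): print(x,yy,z,(proj(w,p+R@np.array([x,yy,z]))[0]*1.5).round())
print((proj(w,world([.501,.262,-.264],[(0,.03,.03),(0,-.03,.03),(0,.0,.03),(0,.095,.006)]))*1.5).round())
E
```

```text
-0.01 -0.0285 -0.02 [313. 367.]
-0.01 -0.0285 0.014 [324. 337.]
-0.01 0.0285 -0.02 [457. 367.]
-0.01 0.0285 0.014 [446. 337.]
0.01 -0.0285 -0.02 [311. 319.]
0.01 -0.0285 0.014 [323. 296.]
0.01 0.0285 -0.02 [459. 319.]
0.01 0.0285 0.014 [447. 296.]
[[381. 264.]
 [382. 397.]
 [382. 333.]
 [381. 104.]]
```

>>> send_rows --rows "-0.1 -0.05 0.2 0 0 0 0.6;-0.1 -0.05 0.2 0 0 0 0;-0.1 -0.05 0.2 0 0 0 0;-0.1 -0.05 0.2 0 0 0 0;-0.1 -0.05 0.2 0 0 0 0;-0.1 -0.05 0.2 0 0 0 0;-0.1 -0.05 0.2 0 0 0 0" --newtons 30

```text
time: 3.07
tool_pos: [0.5011, 0.2617, 0.0224]
ee_rot: [-2.497, -1.906, 0.0]
contact_force: [0.3, -0.0, -0.2]
gripper_width: 0.0227
```

```bash
python3 - <<'E'
from h import *
plan([.501,.262,.0235],-.264)
w=env.camera("wrist"); save(w,"w3",None,1.5)
E
```

```text
t=3.07 tcp [0.5011 0.2617 0.0224] F [ 0.3 -0.  -0.2] w 0.0227 ROW [ 0.03 -0.02 -0.11] [-0.     0.    -0.003] q [ 0.39  0.11  1.97 -0.    1.06  0.65]
```

View pics/w3.png

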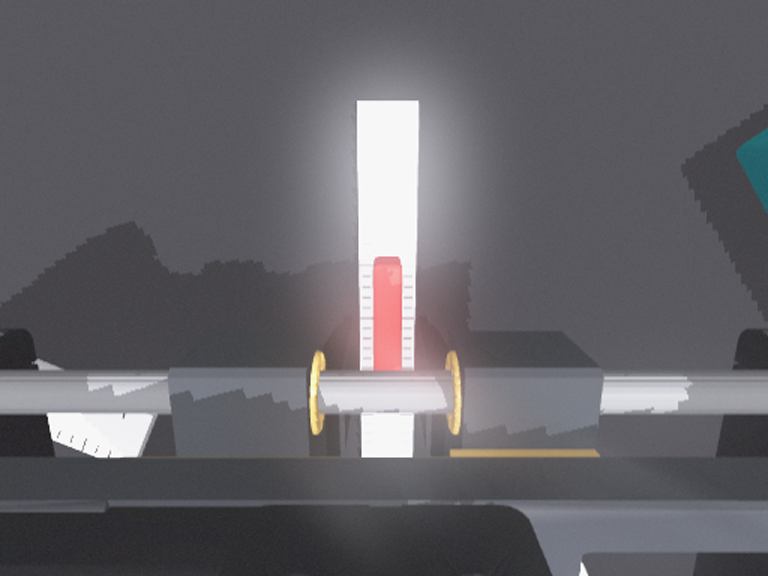

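Still closing; waiting.

>>> send_rows --rows "0 0 0 0 0 0 0;0 0 0 0 0 0 0;0 0 0 0 0 0 0;0 0 0 0 0 0 0;0 0 0 0 0 0 0"

```text
time: 3.53
tool_pos: [0.5011, 0.2617, 0.0225]
ee_rot: [2.497, 1.906, 0.0]
contact_force: [-0.4, -0.1, -0.1]
gripper_width: 0.0007
```

```bash
python3 - <<'E'
from h import *
plan([.501,.262,.0235],-.264)
w=env.camera("wrist"); save(w,"w4",None,1.5)
E
```

```text
t=3.53 tcp [0.5011 0.2617 0.0225] F [-0.4 -0.1 -0.1] w 0.0007 ROW [ 0.03 -0.02 -0.1 ] [ 0.    -0.    -0.003] q [ 0.39  0.11  1.97 -0.    1.06  0.65]
```

View pics/w4.png

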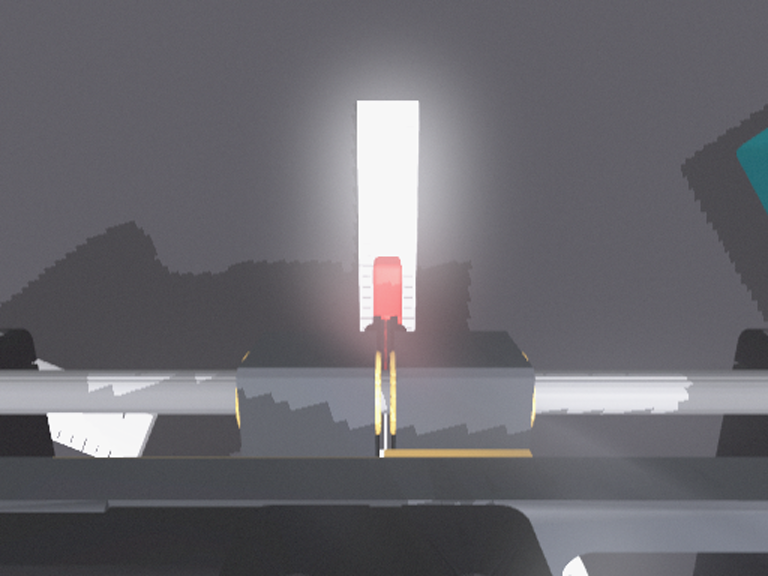

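The jaws closed to 0 above the rib, so the real fingertips stand higher than the reported TCP and overhang imply. The side and wrist views both suggest about 30 mm. I'll calibrate by gently touching the rib top (z = 30 mm) with closed fingers.

>>> send_rows --rows "0 0 0.1 0 0 0 0;0 0 0.2 0 0 0 0;0 0 0.3 0 0 0 0;0 0 0.4 0 0 0 0;0 0 0.4 0 0 0 0;0 0 0.4 0 0 0 0"

```text
time: 4.08
tool_pos: [0.501, 0.2617, 0.0183]
ee_rot: [-2.497, -1.906, 0.0]
contact_force: [0.4, 0.5, 0.2]
gripper_width: 0.0006
```

>>> send_rows --rows "0 0 0.1 0 0 0 0;0 0 0.2 0 0 0 0;0 0 0.3 0 0 0 0;0 0 0.3 0 0 0 0;0 0 0.3 0 0 0 0"

```text
time: 4.5
tool_pos: [0.501, 0.2616, 0.0153]
ee_rot: [-2.497, -1.906, 0.0]
contact_force: [-0.1, -0.6, 0.7]
gripper_width: 0.0002
```

>>> send_rows --rows "0 0 0.1 0 0 0 0;0 0 0.2 0 0 0 0;0 0 0.3 0 0 0 0;0 0 0.3 0 0 0 0"

```text
time: 4.83
tool_pos: [0.5009, 0.2616, 0.0121]
ee_rot: [-2.497, -1.906, 0.001]
contact_force: [0.3, 0.4, 0.6]
gripper_width: 0.0002
```

```bash
python3 - <<'E'
from h import *
plan([.501,.262,.0235],-.264)
s=env.camera("side")
im=cv2.cvtColor(s["color"],cv2.COLOR_RGB2BGR)[150:220,200:290]
im=np.clip(im.astype(float)*2,0,255).astype(np.uint8)
cv2.imwrite("pics/s3.png",cv2.resize(im,None,fx=8,fy=8,interpolation=cv2.INTER_CUBIC))
E
```

```text
t=4.83 tcp [0.5009 0.2616 0.0121] F [0.3 0.4 0.6] w 0.0002 ROW [ 0.04 -0.   -1.14] [-0.     0.    -0.003] q [ 0.39  0.13  1.98 -0.    1.04  0.65]
```

View pics/s3.png

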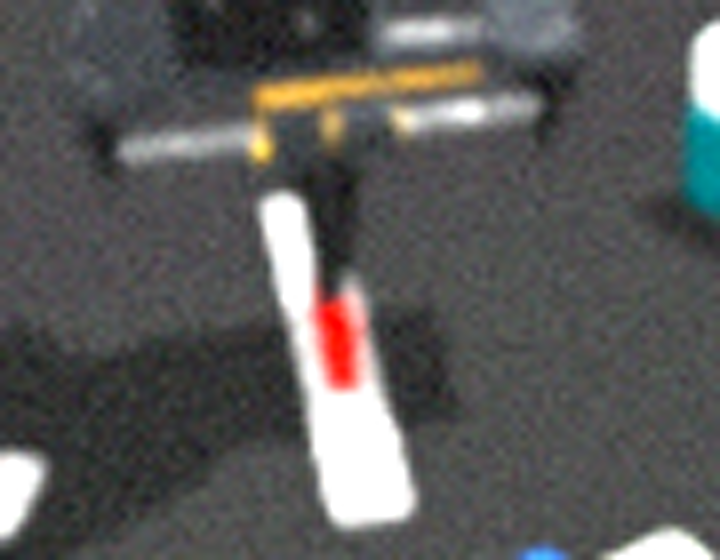

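>>> send_rows --rows "0 0 0.1 0 0 0 0;0 0 0.2 0 0 0 0;0 0 0.2 0 0 0 0;0 0 0.2 0 0 0 0"

```text
time: 5.22
tool_pos: [0.5012, 0.2617, 0.011]
ee_rot: [2.497, 1.906, 0.0]
contact_force: [-2.0, -1.5, 4.3]
gripper_width: 0.0005
```

>>> send_rows --rows "0 0 0.1 0 0 0 0;0 0 0.2 0 0 0 0;0 0 0.2 0 0 0 0;0 0 0.2 0 0 0 0"

```text
time: 5.55
tool_pos: [0.5013, 0.2618, 0.0109]
ee_rot: [-2.497, -1.906, 0.001]
contact_force: [-6.5, -3.2, 15.1]
gripper_width: 0.0007
```

>>> send_rows --rows "0 0 0.1 0 0 0 0;0 0 0.2 0 0 0 0;0 0 0.2 0 0 0 0;0 0 0.2 0 0 0 0"

```text
time: 5.88
tool_pos: [0.5014, 0.2618, 0.0109]
ee_rot: [-2.497, -1.906, 0.003]
contact_force: [-12.3, -5.5, 26.9]
gripper_width: 0.0004
```

Contact is at TCP z = 0.011 with the rib top at 0.030, so the fingertips are at tool_z + 19 mm. Back off, open, and go lower.

>>> send_rows --rows "0 0 -1 0 0 0 0;0 0 -1.5 0 0 0 0.5;0 0 -1.5 0 0 0 0.5;0 0 -1.5 0 0 0 0.5;0 0 -1.5 0 0 0 0.5;0 0 -1.5 0 0 0 0.5;0 0 -1.5 0 0 0 0.5;0 0 -1.5 0 0 0 0.5"

```text
time: 6.55
tool_pos: [0.5008, 0.2615, 0.0208]
ee_rot: [-2.497, -1.906, 0.001]
contact_force: [-0.1, -0.8, 0.6]
gripper_width: 0.0416
```

```bash
python3 - <<'E'
from h import *
plan([.501,.262,-.009],-.264)
w=env.camera("wrist"); save(w,"w5",None,1.5)
E
```

```text
t=6.55 tcp [0.5008 0.2615 0.0208] F [-0.1 -0.8  0.6] w 0.0416 ROW [0.05 0.01 2.98] [-0.001  0.001 -0.003] q [ 0.39  0.11  1.98 -0.    1.05  0.65]
```

View pics/w5.png

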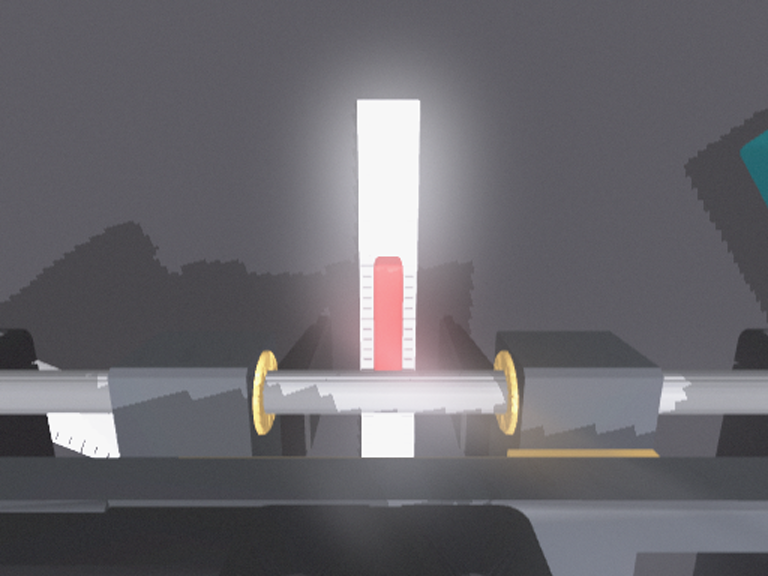

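>>> send_rows --rows "0 0 1 0 0 0 0.5;0 0 2 0 0 0 0.5;0 0 2.9 0 0 0 0.45;0 0 2.9 0 0 0 0.3;0 0 2.9 0 0 0 0;0 0 2.9 0 0 0 0;0 0 2.9 0 0 0 0;0 0 2.9 0 0 0 0"

```text
time: 7.27
tool_pos: [0.5016, 0.2619, -0.007]
ee_rot: [2.497, 1.906, 0.002]
contact_force: [0.0, -0.2, 0.2]
gripper_width: 0.0149
```

>>> send_rows --rows "0 0 0 0 0 0 0;0 0 0 0 0 0 0;0 0 0 0 0 0 0;0 0 0 0 0 0 0"

```text
time: 7.6
tool_pos: [0.5017, 0.2619, -0.007]
ee_rot: [2.497, 1.906, 0.002]
contact_force: [0.0, -0.1, 1.1]
gripper_width: 0.012
```

Gripped: the opening reads 12.0 mm. Lift and look.

>>> send_rows --rows "0 0 -2 0 0 0 0;0 0 -5 0 0 0 0;0 0 -8 0 0 0 0;0 0 -10 0 0 0 0;0 0 -10 0 0 0 0;0 0 -10 0 0 0 0"

```text
time: 8.1
tool_pos: [0.5014, 0.2618, 0.0928]
ee_rot: [2.497, 1.906, 0.002]
contact_force: [-0.3, -1.3, -2.4]
gripper_width: 0.0119
```

```bash
python3 - <<'E'
from h import *
j=np.array([.507,-.0145,.182])
T=world(j,[(-.021,0,0.09)])[0]; print(T)
plan([T[0],T[1],.09],.182)
s=env.camera("side"); save(s,"s4",(190,110,340,230),5)
E
```

```text
[ 0.48634684 -0.01830093  0.09      ]
t=8.10 tcp [0.5014 0.2618 0.0928] F [-0.3 -1.3 -2.4] w 0.0119 ROW [-27.42   5.94   0.26] [ 0.001 -0.001 -0.449] q [0.39 0.02 1.93 0.   1.18 0.65]
```

View pics/s4.png

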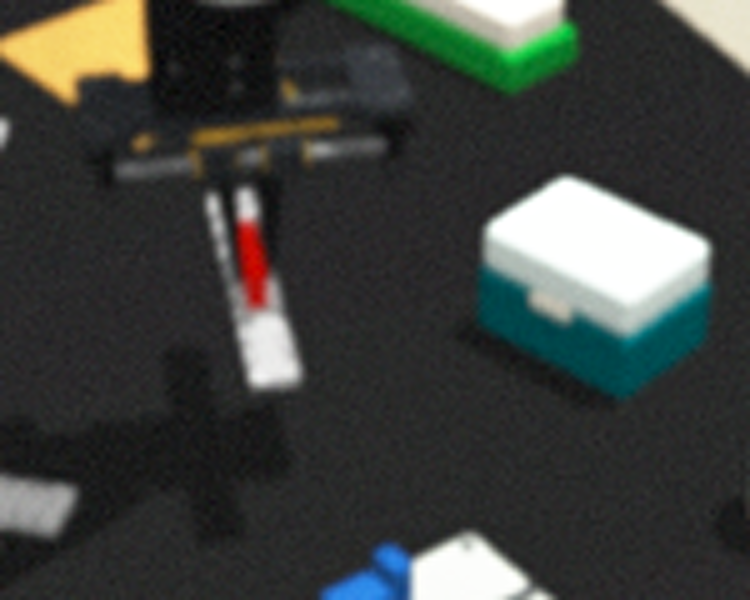

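Straightedge lifted level. Carry it to over the jig.

>>> send_rows --rows "-4 0.9 0 0 0 -0.08 0;-8 1.8 0 0 0 -0.16 0;-12 2.7 0 0 0 -0.24 0;-16 3.6 0 0 0 -0.32 0;-20 4.4 0 0 0 -0.4 0;-24 5.3 0 0 0 -0.449 0;-27.2 5.9 0.2 0 0 -0.449 0;-27.2 5.9 0.2 0 0 -0.449 0"

```text
time: 8.82
tool_pos: [0.4835, -0.0208, 0.087]
ee_rot: [-2.015, -2.406, 0.008]
contact_force: [0.5, 0.3, -2.0]
gripper_width: 0.0118
```

>>> send_rows --rows "0 0 0 0 0 0 0;0 0 0 0 0 0 0"

```text
time: 8.98
tool_pos: [0.4847, -0.0159, 0.0882]
ee_rot: [-2.009, -2.411, 0.003]
contact_force: [0.2, 0.4, -2.5]
gripper_width: 0.0118
```

```bash
python3 - <<'E'
from h import *
plan([.4863,-.0183,.09],.182)
s=env.camera("side"); save(s,"s5",(210,180,370,320),5)
c=env.camera("top"); save(c,"t5",(282,165,437,265),5)
w=env.camera("wrist"); save(w,"w6",None,1.5)
E
```

```text
t=8.98 tcp [ 0.4847 -0.0159  0.0882] F [ 0.2  0.4 -2.5] w 0.0118 ROW [-0.27  0.11 -0.18] [-0.004 -0.002 -0.001] q [-0.14 -0.15  2.11  0.    1.19 -0.33]
```

View pics/s5.png

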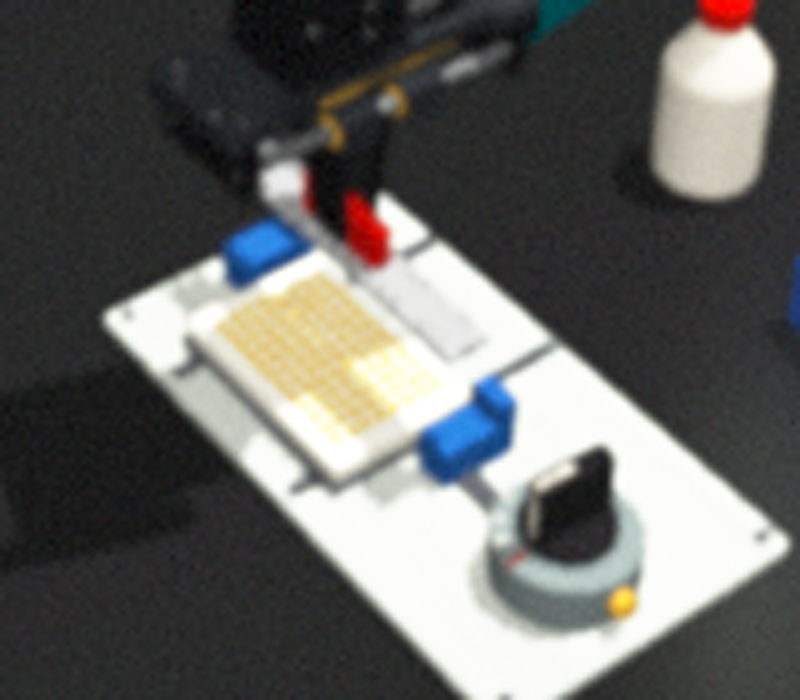

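View pics/t5.png

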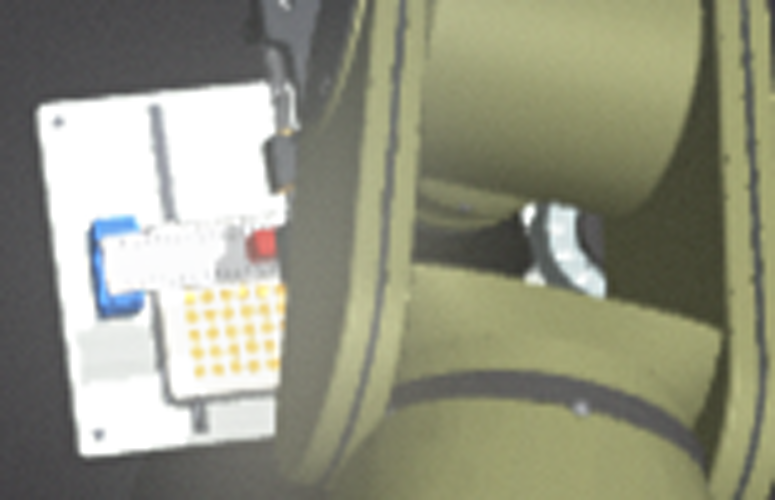

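View pics/w6.png

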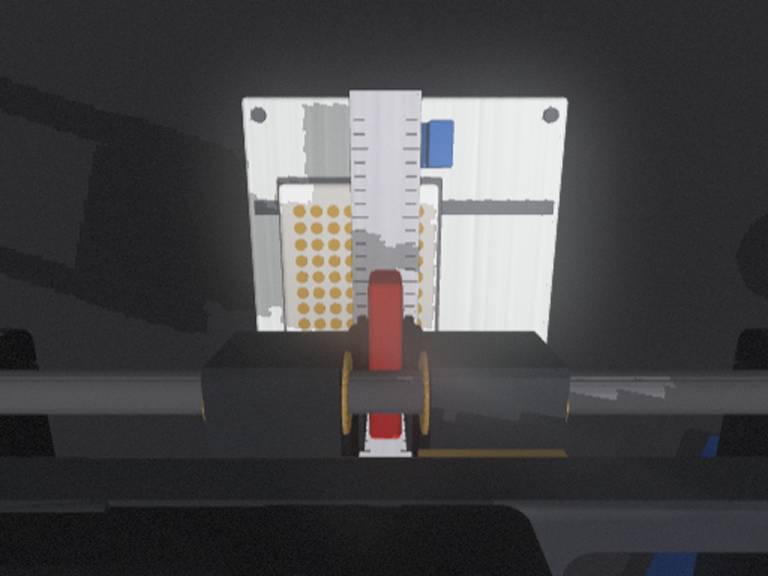

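```bash
python3 - <<'E'
from h import *
w=env.camera("wrist"); save(w,"w7",(150,50,400,230),3.2)
st=env.get_state(); print(st["tool_pos"])
f=lambda P:(np.array(P,float)+.5)/1.5-.5
L=[(-.1,.11,.01),(.08,.11,.01),(0,.094,.048),(0,.072,.048),(.012,.094,.048),(.012,.072,.048)]
p,r=fit([(w,L,f([(243,98),(567,98),(430,121),(429,167),(453,120),(453,167)]))],[.507,-.0145,.182]); print("jig",p.round(4),r.round(2))
zt=st["tool_pos"][2]+.013
B=[(.013,.095,zt),(-.013,.095,zt),(.013,.03,zt),(-.013,.03,zt)]
b,r=fit([(w,B[:2],f([(421,91),(350,91)]))],[.485,-.016,.182]); print("bar",b.round(4),r.round(2))
E
```

```text
[ 0.48600931 -0.01505061  0.08987424]
jig [ 0.5073 -0.0163  0.1875] [-1.68 -0.44  2.1  -1.12 -0.49 -0.34 -0.42  0.83  1.04  0.28  0.06  0.78]
bar [ 0.4859 -0.0166  0.1846] [ 0.61  0.01 -0.61  0.01]
```

View pics/w7.png

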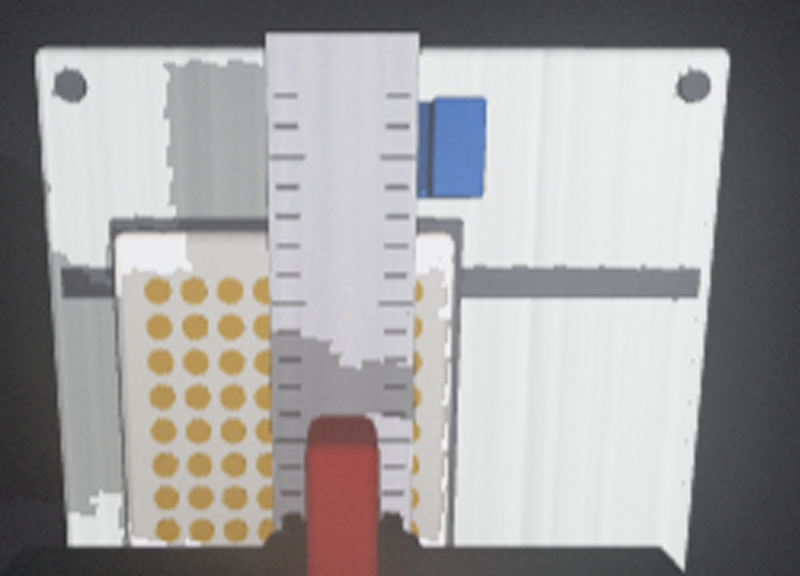

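The wrist fit puts the bar at jig x −21, y +4 mm and parallel within 3 mrad. Lowering to about 2 mm above the pedestals, at x ≈ −19.

>>> send_rows --rows "-0.2 0.2 1.5 0 0 0 0;-0.2 0.2 3 0 0 0 0;-0.2 0.2 4.5 0 0 0 0;-0.2 0.2 5.5 0 0 0 0;-0.2 0.2 5.5 0 0 0 0;-0.2 0.2 5.5 0 0 0 0;-0.2 0.2 5.5 0 0 0 0"

```text
time: 9.77
tool_pos: [0.4893, -0.0176, 0.0363]
ee_rot: [2.009, 2.414, 0.001]
contact_force: [-0.8, 0.9, -2.3]
gripper_width: 0.0119
```

```bash
python3 - <<'E'
from h import *
T=world([.5072,-.0153,.184],[(-.019,0,.031)])[0]
plan(T,.184)
s=env.camera("side"); save(s,"s6",(210,180,370,320),5)
w=env.camera("wrist"); save(w,"w8",(150,20,400,230),3.2)
E
```

```text
t=9.77 tcp [ 0.4893 -0.0176  0.0363] F [-0.8  0.9 -2.3] w 0.0119 ROW [-0.1  -0.1   0.53] [ 0.001  0.    -0.001] q [-0.15 -0.08  2.14  0.    1.08 -0.33]
```

View pics/s6.png

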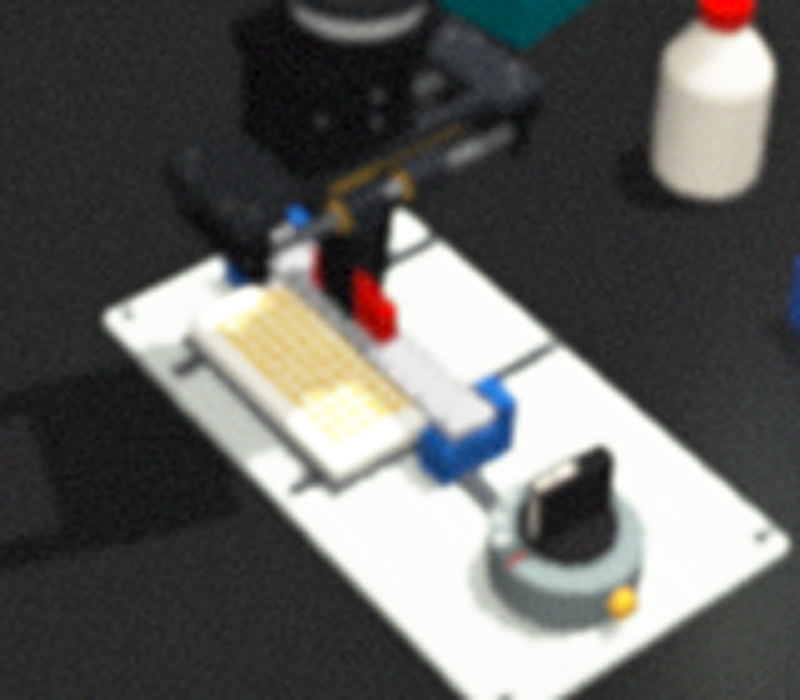

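View pics/w8.png

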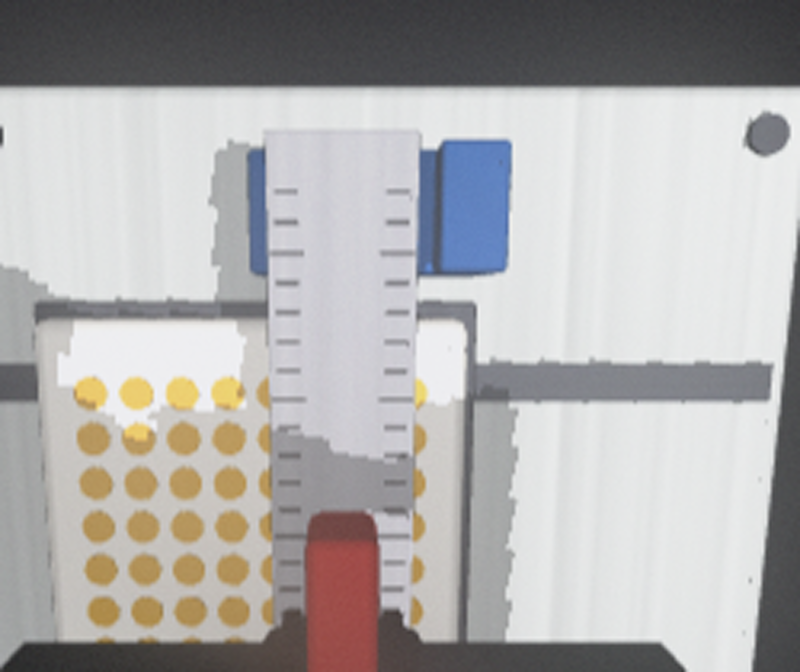

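The bar is over both pedestals with about a 3.5 mm gap to the lip. Lower to contact.

>>> send_rows --rows "0 0 0.3 0 0 0 0;0 0 0.55 0 0 0 0;0 0 0.65 0 0 0 0;0 0 0.65 0 0 0 0"

```text
time: 10.2
tool_pos: [0.4887, -0.0179, 0.029]
ee_rot: [2.01, 2.414, 0.0]
contact_force: [-0.6, -0.7, -1.6]
gripper_width: 0.0117
```

>>> send_rows --rows "0 0 0.1 0 0 0 0;0 0 0.15 0 0 0 0;0 0 0.15 0 0 0 0"

```text
time: 10.45
tool_pos: [0.4887, -0.0179, 0.029]
ee_rot: [-2.01, -2.414, 0.001]
contact_force: [-5.4, 0.1, 8.5]
gripper_width: 0.012
```

Seated at z = 0.029, as predicted. Ease off slightly and slide toward the fence.

>>> send_rows --rows "0 0 -0.1 0 0 0 0;0 0.1 -0.1 0 0 0 0;0 0.2 -0.1 0 0 0 0;0 0.3 -0.1 0 0 0 0;0 0.3 -0.1 0 0 0 0"

```text
time: 10.87
tool_pos: [0.4916, -0.0175, 0.029]
ee_rot: [-2.01, -2.414, 0.001]
contact_force: [-4.5, -1.0, 5.3]
gripper_width: 0.0119
```

>>> send_rows --rows "0 0.1 0 0 0 0 0;0 0.2 0 0 0 0 0;0 0.2 0 0 0 0 0;0 0.2 0 0 0 0 0"

```text
time: 11.2
tool_pos: [0.4934, -0.0172, 0.029]
ee_rot: [-2.01, -2.414, 0.002]
contact_force: [-4.6, -1.1, 6.4]
gripper_width: 0.0115
```

```bash
python3 - <<'E'
from h import *
T=world([.5072,-.0153,.184],[(-.013,0,.029)])[0]
plan(T,.184)
w=env.camera("wrist"); save(w,"w9",(150,20,400,230),3.2)
E
```

```text
t=11.20 tcp [ 0.4934 -0.0172  0.029 ] F [-4.6 -1.1  6.4] w 0.0115 ROW [-0.07  0.1  -0.  ] [-0.001  0.    -0.002] q [-0.14 -0.05  2.13 -0.    1.07 -0.33]
```

View pics/w9.png

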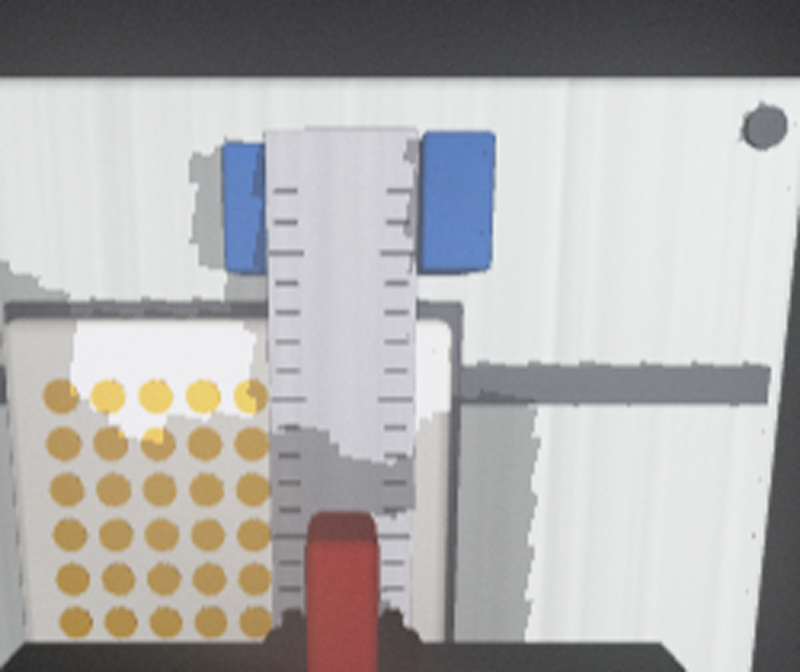

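The far end is within about 1 mm of the lip, and the force is still only friction. Keep pushing in small steps.

>>> send_rows --rows "0 0.1 0 0 0 0 0;0 0.1 0 0 0 0 0;0 0.1 0 0 0 0 0"

```text
time: 11.5
tool_pos: [0.4933, -0.0172, 0.029]
ee_rot: [-2.008, -2.413, 0.005]
contact_force: [-9.1, -1.5, 9.4]
gripper_width: 0.0119
```

>>> send_rows --rows "0 0.1 0 0 0 0 0;0 0.1 0 0 0 0 0;0 0.1 0 0 0 0 0"

```text
time: 11.75
tool_pos: [0.4933, -0.0172, 0.029]
ee_rot: [-2.007, -2.412, 0.008]
contact_force: [-11.9, -3.1, 12.5]
gripper_width: 0.0118
```

>>> send_rows --rows "0 0.1 0 0 0 0 0;0 0.1 0 0 0 0 0;0 0.1 0 0 0 0 0"

```text
time: 12.0
tool_pos: [0.4933, -0.0172, 0.029]
ee_rot: [-2.006, -2.41, 0.011]
contact_force: [-14.9, -2.6, 15.7]
gripper_width: 0.0117
```

```bash
python3 - <<'E'
from h import *
T=world([.5072,-.0153,.184],[(-.013,0,.029)])[0]
plan(T,.184); print(env.get_state()["ft_torque"])
w=env.camera("wrist"); save(w,"w10",(200,40,320,120),6)
s=env.camera("side"); save(s,"s7",(280,240,330,290),12)
E
```

```text
t=12.00 tcp [ 0.4933 -0.0172  0.029 ] F [-14.9  -2.6  15.7] w 0.0117 ROW [-0.07  0.1   0.  ] [-0.009 -0.    -0.001] q [-0.14 -0.05  2.13 -0.    1.07 -0.32]
[-0.63726938  2.84809575  0.01058707]
```

View pics/w10.png

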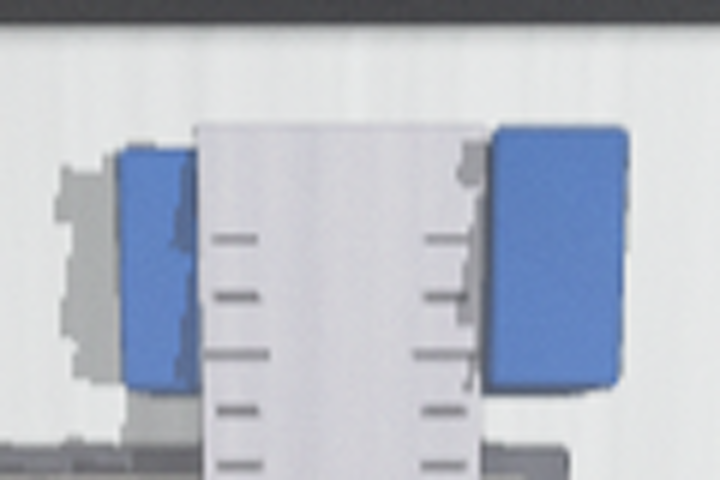

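View pics/s7.png

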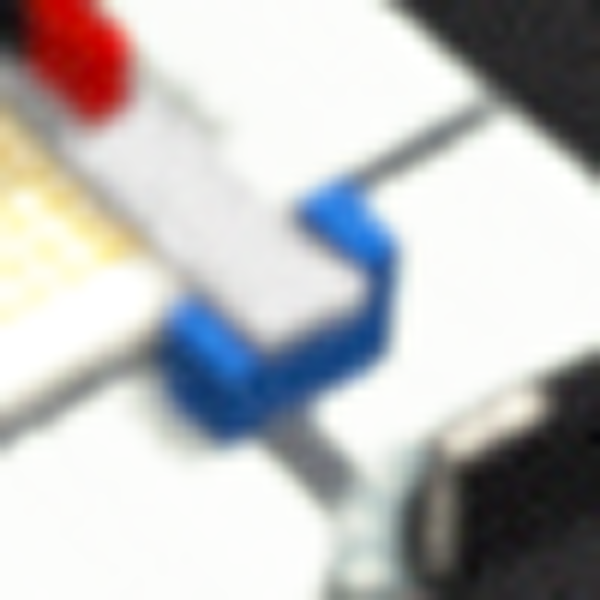

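Flush at both ends (w10: no gap at the +y lip; s7: the bar edge sits against the −y lip), and the z moment is about 0. Relax the push and release.

>>> send_rows --rows "0 -0.1 -0.1 0 0 0 0;0 -0.15 -0.15 0 0 0 0;0 -0.15 -0.15 0 0 0 0"

```text
time: 12.35
tool_pos: [0.4933, -0.0171, 0.029]
ee_rot: [-2.009, -2.413, 0.005]
contact_force: [-5.0, -2.5, 0.1]
gripper_width: 0.0118
```

>>> send_rows --rows "0 0 0 0 0 0 0.3;0 0 0 0 0 0 0.3;0 0 0 0 0 0 0.3;0 0 0 0 0 0 0.3;0 0 0 0 0 0 0.3;0 0 0 0 0 0 0.3"

```text
time: 12.85
tool_pos: [0.4953, -0.0166, 0.0301]
ee_rot: [2.01, 2.414, 0.001]
contact_force: [0.4, -0.2, -0.5]
gripper_width: 0.0285
```

```bash
python3 - <<'E'
from h import *
T=world([.5072,-.0153,.184],[(-.013,0,.029)])[0]
plan(T,.184)
w=env.camera("wrist"); save(w,"w11",None,1.5)
s=env.camera("side"); save(s,"s8",(230,200,340,290),7)
E
```

```text
t=12.85 tcp [ 0.4953 -0.0166  0.0301] F [ 0.4 -0.2 -0.5] w 0.0285 ROW [-0.09 -0.11  0.11] [ 0.001  0.    -0.002] q [-0.14 -0.05  2.13  0.    1.07 -0.32]
```

View pics/w11.png

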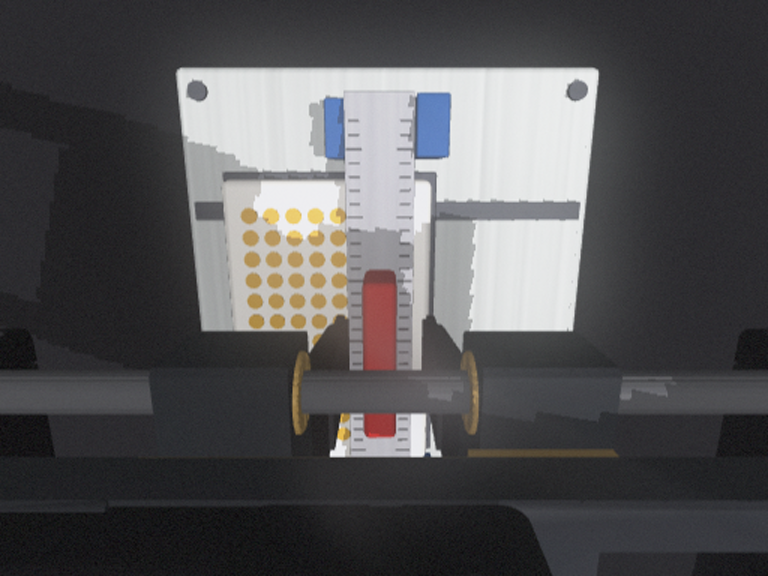

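View pics/s8.png

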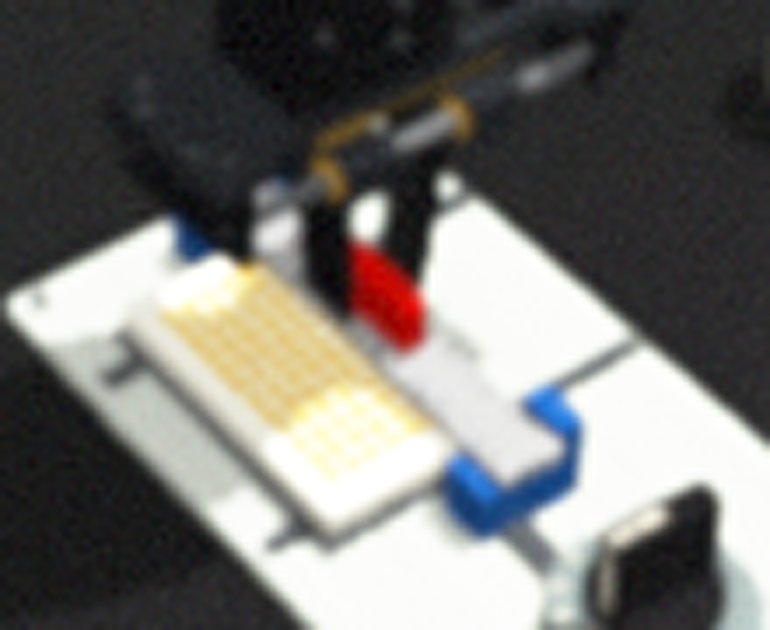

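Released, with the bar flat and flush. Rise, then go above the dial.

>>> send_rows --rows "0 0 -2 0 0 0 0.35;0 0 -5 0 0 0 0.4;0 0 -8 0 0 0 0.45;0 0 -9 0 0 0 0.45;0 0 -9 0 0 0 0.45"

```text
time: 13.37
tool_pos: [0.4976, -0.017, 0.1237]
ee_rot: [2.006, 2.409, 0.006]
contact_force: [0.8, -0.2, -0.8]
gripper_width: 0.0426
```

```bash
python3 - <<'E'
from h import *
plan([.5166,-.1808,.115],1.755)
w=env.camera("wrist"); save(w,"w12",None,1.5)
E
```

```text
t=13.37 tcp [ 0.4976 -0.017   0.1237] F [ 0.8 -0.2 -0.8] w 0.0426 ROW [-16.45  -1.1    0.9 ] [ 0.004  0.007 -1.573] q [-0.14 -0.17  2.06  0.    1.24 -0.32]
```

View pics/w12.png

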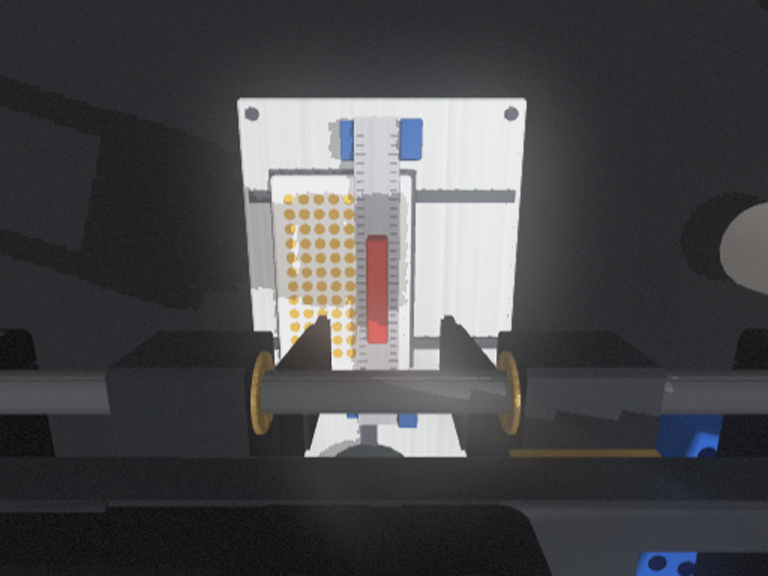

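>>> send_rows --rows "-2 -0.1 0 0 0 -0.12 0.45;-4 -0.2 0 0 0 -0.24 0.45;-6 -0.4 0 0 0 -0.36 0.45;-8 -0.5 0 0 0 -0.48 0.45;-10 -0.6 0 0 0 -0.6 0.45;-12 -0.7 0 0 0 -0.72 0.45;-14 -0.9 0.2 0 0 -0.84 0.45;-15.5 -1 0.2 0 0 -0.96 0.45"

```text
time: 14.08
tool_pos: [0.5115, -0.1716, 0.1145]
ee_rot: [-0.659, -3.067, -0.001]
contact_force: [-0.0, 0.1, 0.6]
gripper_width: 0.0428
```

```bash
python3 - <<'E'
from h import *
plan([.5166,-.1808,.115],1.755)
E
```

```text
t=14.08 tcp [ 0.5115 -0.1716  0.1145] F [-0.   0.1  0.6] w 0.0428 ROW [-0.85 -0.63 -0.05] [ 0.001 -0.005 -0.608] q [-0.42 -0.05  1.97 -0.    1.23 -1.57]
```

>>> send_rows --rows "-0.5 -0.4 0 0 0 -0.12 0.45;-0.8 -0.6 0 0 0 -0.24 0.45;-0.8 -0.6 0 0 0 -0.36 0.45;-0.8 -0.6 0 0 0 -0.48 0.45;-0.8 -0.6 0 0 0 -0.605 0.45;-0.8 -0.6 0 0 0 -0.605 0.45;-0.8 -0.6 0 0 0 -0.605 0.45;-0.8 -0.6 0 0 0 -0.605 0.45"

```text
time: 14.75
tool_pos: [0.5172, -0.1793, 0.1164]
ee_rot: [0.272, -3.128, -0.002]
contact_force: [-1.4, -0.3, 1.1]
gripper_width: 0.043
```

```bash
python3 - <<'E'
from h import *
plan([.5166,-.1808,.115],1.755)
w=env.camera("wrist"); save(w,"w13",None,1.5)
s=env.camera("side"); save(s,"s9",(210,180,370,320),5)
for nm,L in (("grip",[(-.042,-.165,.083),(.002,-.165,.083),(-.02,-.165,.083)]),):
    X=world([.5061,-.0150,.184],L); print((proj(w,X)*1.5).round(), ((proj(s,X)-[210,180])*5).round())
E
```

```text
t=14.75 tcp [ 0.5172 -0.1793  0.1164] F [-1.4 -0.3  1.1] w 0.0430 ROW [ 0.08 -0.14  0.14] [ 0.001 -0.002 -0.011] q [-0.43 -0.04  1.95  0.    1.23 -2.18]
[[381. 261.]
 [382. 345.]
 [381. 304.]] [[531. 485.]
 [604. 442.]
 [568. 463.]]
```

View pics/w13.png

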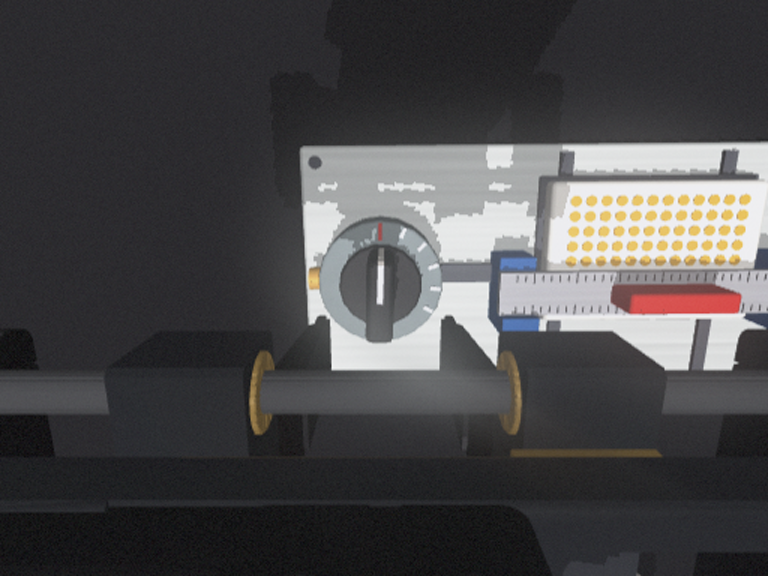

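View pics/s9.png

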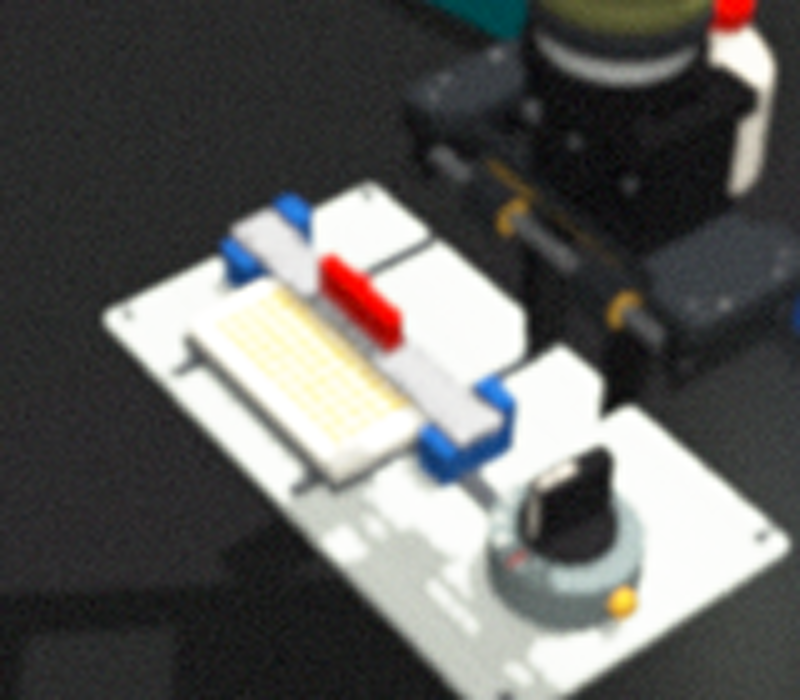

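```bash
python3 - <<'E'
from h import *
w=env.camera("wrist"); save(w,"w14",(195,90,325,235),5.5)
N=["deck","ringC","ring-x","ring-y","ring+y","lipE","barE1","barE2","topfar","topnear","botfar"]
L=[(-.1,-.215,.01),(-.02,-.165,.04),(-.057,-.165,.04),(-.02,-.202,.04),(-.02,-.128,.04),(0,-.094,.048),(0,-.095,.042),(-.026,-.095,.042),(-.042,-.165,.083),(.002,-.165,.083),(.002,-.165,.047)]
X=world([.5061,-.0150,.184],L)
for n,p in zip(N,(proj(w,X)*1.5).round(1)): print(n,p, ((p/1.5-[195,90])*5.5).round())
E
```

```text
deck [300.2 145.3] [28. 38.]
ringC [382.4 282.2] [330. 540.]
ring-x [381.8 219.7] [327. 311.]
ring-y [320.1 282.8] [101. 542.]
ring+y [444.7 281.7] [558. 538.]
lipE [503.5 317.5] [774. 669.]
barE1 [499.4 314.4] [759. 658.]
barE2 [501.6 272.1] [767. 503.]
topfar [381.6 259.5] [327. 456.]
topnear [382.4 343.5] [330. 764.]
botfar [382.7 321.2] [331. 683.]
```

View pics/w14.png

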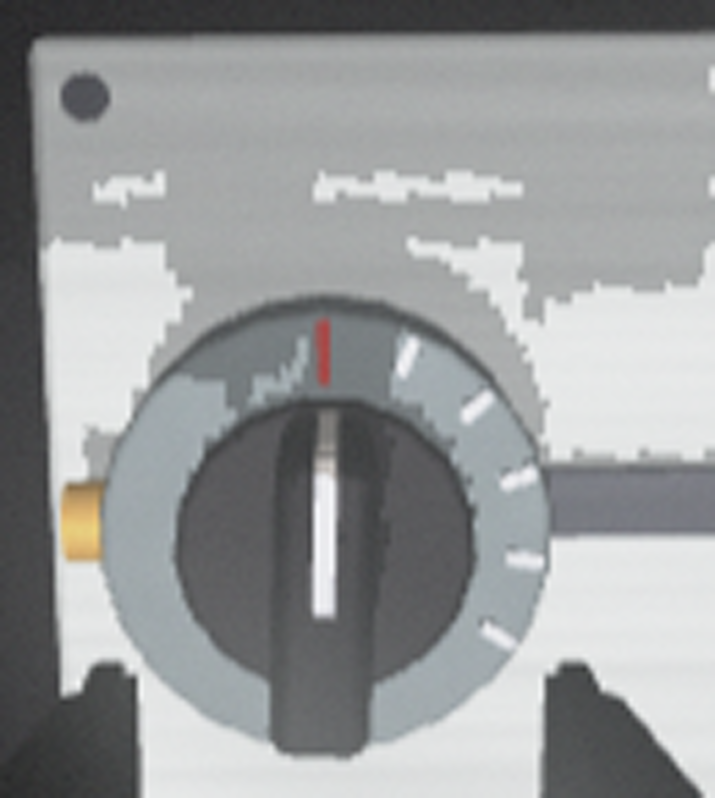

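The prediction matches the dial within about 1 mm (ring centre observed at crop 326,540 against predicted 330,540). The pointer is at the red mark. Descend.

```bash
python3 - <<'E'
from h import *
plan([.5157,-.1813,.034],1.755)
E
```

```text
t=14.90 tcp [ 0.5178 -0.1795  0.1175] F [-0.5  0.1  0.4] w 0.0429 ROW [ 0.23 -0.14  8.35] [ 0.    -0.001 -0.009] q [-0.43 -0.04  1.95  0.    1.23 -2.18]
```

>>> send_rows --rows "0.2 -0.1 1 0 0 -0.009 0.45;0.2 -0.1 2.5 0 0 -0.009 0.45;0.2 -0.1 4 0 0 -0.009 0.45;0.2 -0.1 5 0 0 -0.009 0.45;0.2 -0.1 5 0 0 -0.009 0.45;0.2 -0.1 5 0 0 -0.009 0.45"

```text
time: 15.4
tool_pos: [0.5155, -0.1808, 0.067]
ee_rot: [0.29, -3.127, -0.001]
contact_force: [-0.3, -0.3, -0.1]
gripper_width: 0.0429
```

```bash
python3 - <<'E'
from h import *
plan([.5157,-.1813,.034],1.755)
w=env.camera("wrist"); save(w,"w15",None,1.5)
E
```

```text
t=15.40 tcp [ 0.5155 -0.1808  0.067 ] F [-0.3 -0.3 -0.1] w 0.0429 ROW [-0.01 -0.06  3.3 ] [ 0.001 -0.002  0.001] q [-0.44  0.01  1.99 -0.    1.14 -2.19]
```

View pics/w15.png

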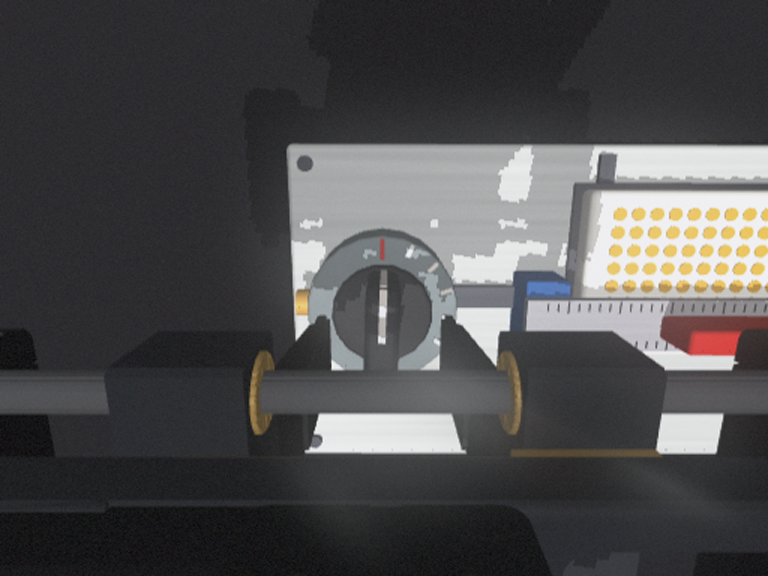

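The bar is centred between the fingers. Go down the last 33 mm and close.

>>> send_rows --rows "0 -0.05 1 0 0 0 0.45;0 -0.05 2 0 0 0 0.45;0 -0.05 3 0 0 0 0.4;0 -0.05 3.3 0 0 0 0.35;0 -0.05 3.3 0 0 0 0.3;0 -0.05 3.3 0 0 0 0.3"

```text
time: 15.95
tool_pos: [0.516, -0.1814, 0.0344]
ee_rot: [0.29, -3.127, -0.001]
contact_force: [0.2, -0.3, -0.3]
gripper_width: 0.0293
```

>>> send_rows --rows "0 0 0 0 0 0 0;0 0 0 0 0 0 0;0 0 0 0 0 0 0;0 0 0 0 0 0 0;0 0 0 0 0 0 0;0 0 0 0 0 0 0;0 0 0 0 0 0 0;0 0 0 0 0 0 0" --newtons 40

```text
time: 16.62
tool_pos: [0.5169, -0.182, 0.0355]
ee_rot: [-0.29, 3.127, -0.002]
contact_force: [2.0, -3.4, 1.6]
gripper_width: 0.0137
```

```bash
python3 - <<'E'
from h import *
plan([.5157,-.1813,.034],1.755); print(env.get_state()["ft_torque"])
w=env.camera("wrist"); save(w,"w16",None,1.5)
E
```

```text
t=16.62 tcp [ 0.5169 -0.182   0.0355] F [ 2.  -3.4  1.6] w 0.0137 ROW [0.1  0.1  0.15] [-0.001  0.001  0.001] q [-0.44  0.06  2.01 -0.    1.08 -2.19]
[-0.40746075 -0.18907784 -0.01589335]
```

View pics/w16.png

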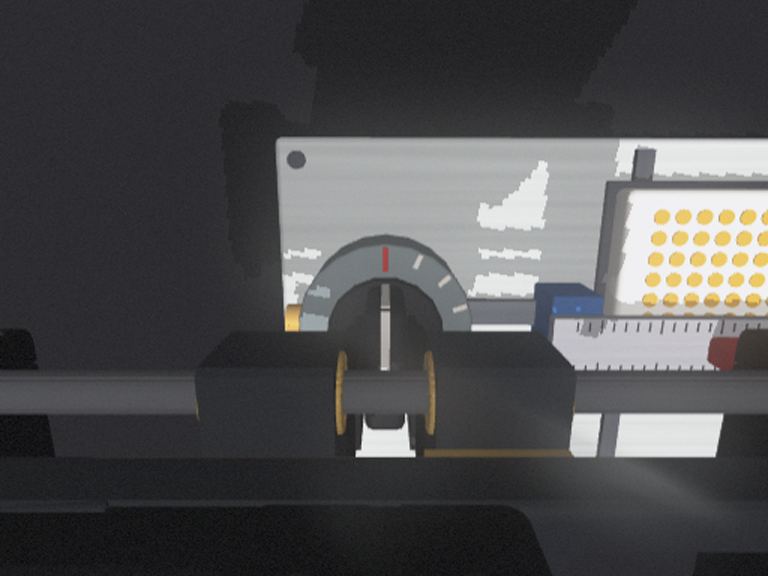

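Gripped (13.7 mm). First click: 0.42 rad clockwise (+rz in the tool frame).

>>> send_rows --rows "0 0 0 0 0 0.07 0;0 0 0 0 0 0.14 0;0 0 0 0 0 0.21 0;0 0 0 0 0 0.28 0;0 0 0 0 0 0.35 0;0 0 0 0 0 0.42 0;0 0 0 0 0 0.42 0;0 0 0 0 0 0.42 0"

```text
time: 17.33
tool_pos: [0.5169, -0.1821, 0.0355]
ee_rot: [0.365, 3.119, -0.002]
contact_force: [2.1, -3.3, 2.3]
gripper_width: 0.0138
```

```bash
python3 - <<'E'
from h import *
plan([.5164,-.1817,.035],1.755-.419); print(env.get_state()["ft_torque"])
w=env.camera("wrist"); save(w,"w17",None,1.5)
s=env.camera("side"); save(s,"s10",(210,180,370,320),5)
E
```

```text
t=17.33 tcp [ 0.5169 -0.1821  0.0355] F [ 2.1 -3.3  2.3] w 0.0138 ROW [0.06 0.03 0.05] [-0.001  0.002  0.002] q [-0.44  0.06  2.01 -0.    1.08 -1.77]
[-0.64577187 -0.20292717 -0.08564483]
```

View pics/w17.png

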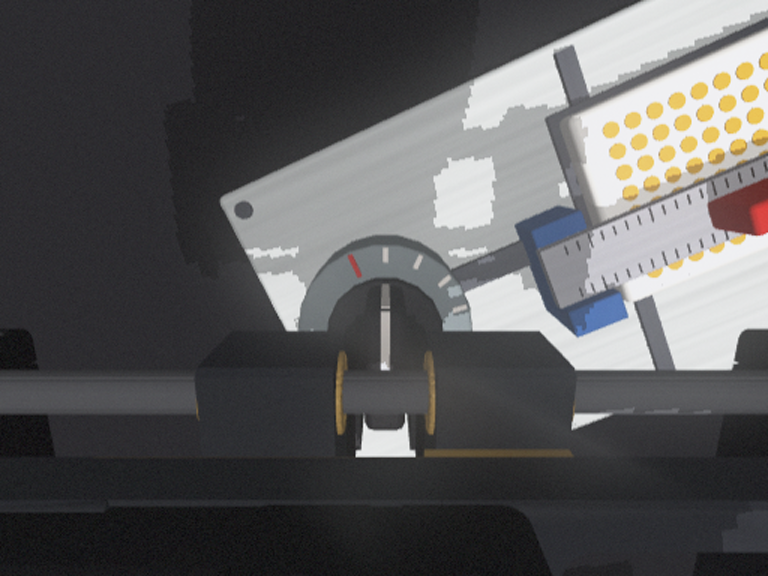

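View pics/s10.png

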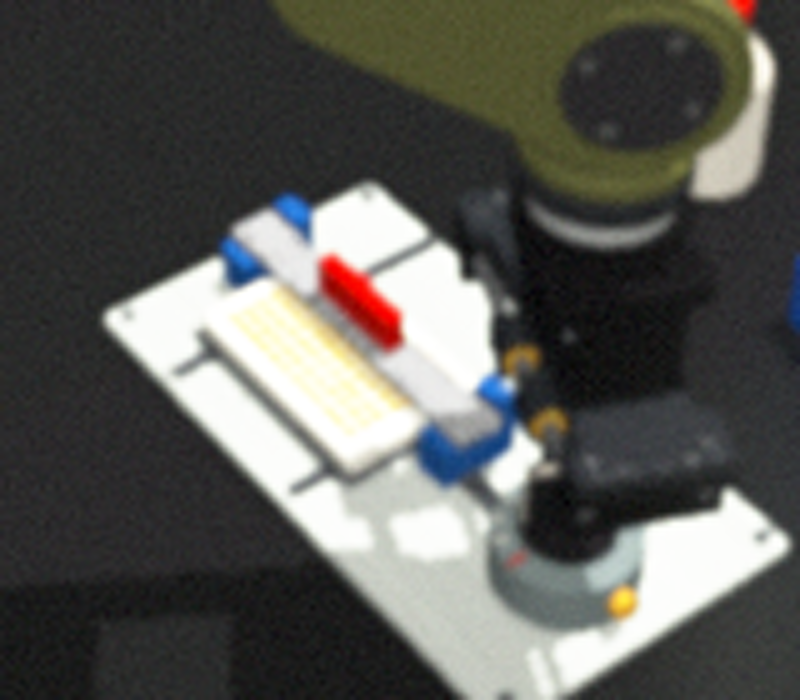

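The dial pointer is at the first white mark and the plate has advanced one row. Second click.

>>> send_rows --rows "0 0 0 0 0 0.07 0;0 0 0 0 0 0.14 0;0 0 0 0 0 0.21 0;0 0 0 0 0 0.28 0;0 0 0 0 0 0.35 0;0 0 0 0 0 0.42 0;0 0 0 0 0 0.42 0;0 0 0 0 0 0.42 0"

```text
time: 18.1
tool_pos: [0.5168, -0.1822, 0.0355]
ee_rot: [1.007, 2.974, -0.001]
contact_force: [1.3, -4.7, 3.4]
gripper_width: 0.0139
```

```bash
python3 - <<'E'
from h import *
plan([.5164,-.1817,.035],1.755-.838); print(env.get_state()["ft_torque"])
w=env.camera("wrist"); save(w,"w18",None,1.5)
E
```

```text
t=18.10 tcp [ 0.5168 -0.1822  0.0355] F [ 1.3 -4.7  3.4] w 0.0139 ROW [0.07 0.01 0.05] [-0.     0.002  0.001] q [-0.44  0.06  2.01 -0.    1.08 -1.35]
[-0.85741255 -0.28432822 -0.02714411]
```

View pics/w18.png

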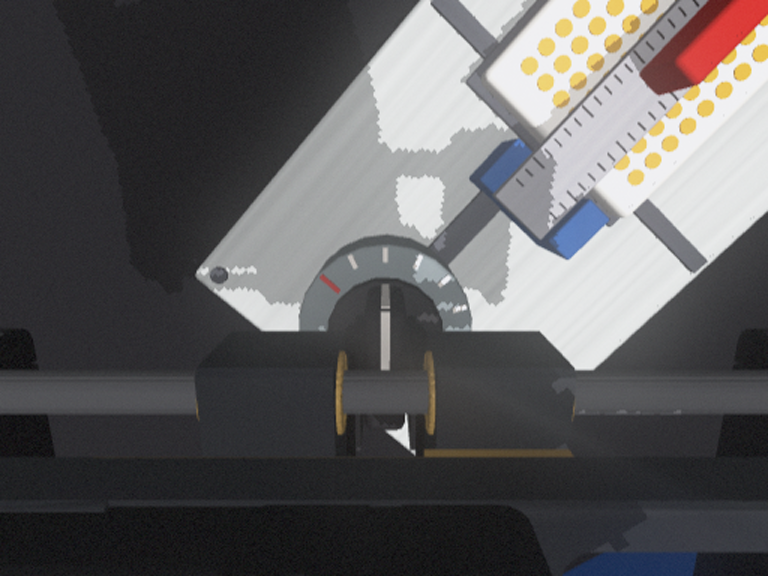

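Pointer at the second white mark, straightedge still flush. Third click.

>>> send_rows --rows "0 0 0 0 0 0.07 0;0 0 0 0 0 0.14 0;0 0 0 0 0 0.21 0;0 0 0 0 0 0.28 0;0 0 0 0 0 0.35 0;0 0 0 0 0 0.42 0;0 0 0 0 0 0.42 0;0 0 0 0 0 0.42 0"

```text
time: 18.82
tool_pos: [0.5168, -0.1823, 0.0355]
ee_rot: [1.605, 2.699, -0.001]
contact_force: [0.8, -3.9, 2.9]
gripper_width: 0.0138
```

>>> send_rows --rows "0 0 0 0 0 0 0;0 0 0 0 0 0 0;0 0 0 0 0 0 0;0 0 0 0 0 0 0;0 0 0 0 0 0 0;0 0 0 0 0 0 0"

```text
time: 19.32
tool_pos: [0.5168, -0.1823, 0.0355]
ee_rot: [1.605, 2.699, -0.001]
contact_force: [2.0, -4.8, 3.1]
gripper_width: 0.0142
```

```bash
python3 - <<'E'
from h import *
plan([.5164,-.1817,.035],1.755-1.257); print(env.get_state()["ft_torque"])
w=env.camera("wrist"); save(w,"w19",None,1.5)
s=env.camera("side"); save(s,"s11",(210,180,370,320),5)
E
```

```text
t=19.32 tcp [ 0.5168 -0.1823  0.0355] F [ 2.  -4.8  3.1] w 0.0142 ROW [ 0.07 -0.01  0.05] [ 0.     0.002 -0.   ] q [-0.44  0.06  2.01 -0.    1.08 -0.93]
[-0.95827607 -0.24297583  0.06227465]
```

View pics/w19.png

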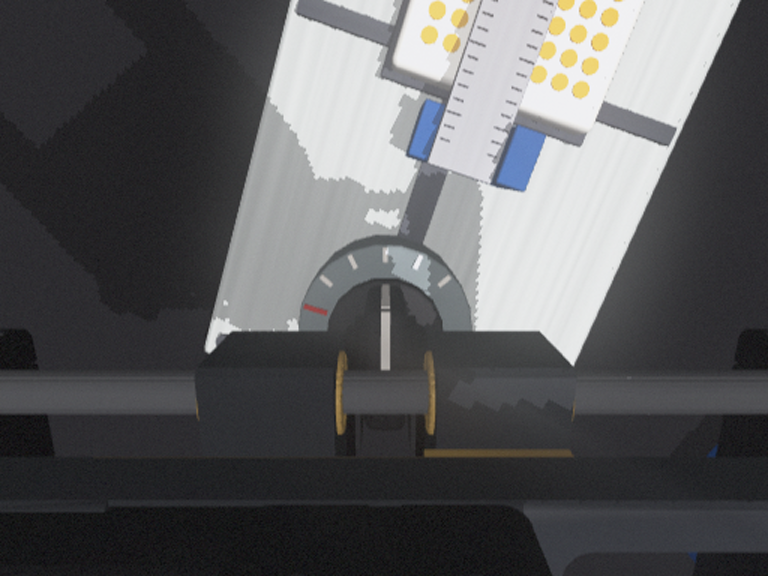

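View pics/s11.png

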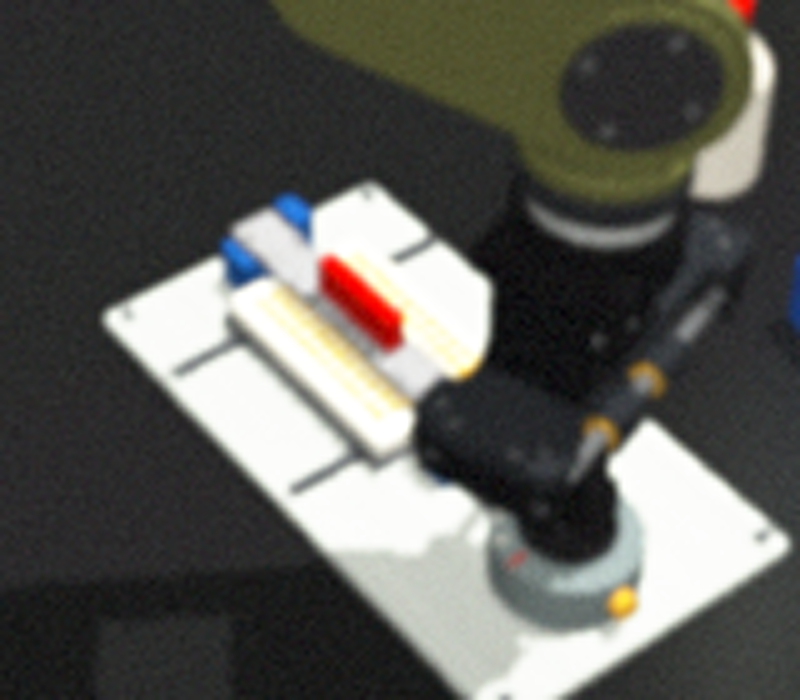

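The pointer is aligned with the third white mark: red at (315,309), then white marks at (326,281), (352,262) and (386,255), with the pointer on the last. The straightedge is still against the lip. Handing in.

```bash
python3 - <<'E'
from plant import env
print(env.sign_off())
E
```

```text
the job is handed in; nothing more can be done
None
```

The straightedge is on both pedestals, flush against both fence lips and let go. The dial is at its third stop, held at a 40 N grip setting. I handed the job in at about 19.4 s; sign-off reported no verdict.

- **Straightedge:** I picked the shortest of the three look-alikes (189 mm measured; the other two about 245 mm). It came down on the pedestals at the height I expected. I then pushed it against the fence until the force reached about 15 N with almost no twisting moment, eased off and released.
- **Dial:** I turned it clockwise one stop at a time and checked the first two stops in the wrist view before going on. The last wrist image shows the pointer on the third white mark. The tool had turned 1.257 rad in total, and the jaws are still closed on the bar at about 14 mm.
- **Last checks:** The last images show the near end of the straightedge still against its lip. The far end looks unmoved from when I confirmed it flush at placement. I never moved near the bottle, tube rack or tip box, but I took no final measurement of their positions.
- **A check that failed:** My first grasp closed on nothing above the rib. Touching the rib top showed the fingertips about 33 mm higher than the reported tool position and overhang imply. I corrected for that, and the later contact heights agreed with it.
- **A disagreement:** The camera fits of the jig differed by about 1–3 mm and a few mrad. Pushing against the fence took up that difference for the straightedge, and the dial position was corrected by about 1 mm.

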